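Refit and grease the pivot of the eyelet press

TASK

Slide the steel collar and then the wide flat washer down the upright pin of the press's pivot block, each fully home and let go. Then take the push-type grease gun from its wooden stand, press its nose squarely onto the tilted brass nipple until the nipple snaps fully down, and keep it pressed there: finish while still holding the gun against the nipple's spring. Leave the awl, the pliers and the wooden block with the wire where they are.

Things in the scene. Friction and masses are not known exactly. Their poses are not given: they have to be found in the camera images.
- block: Fixed grey pivot block of the press: plate 110 (x) x 200 (y) x 12 mm. Origin: centre of its underside, on the table; z up. The pin stands at (0, +55 mm); at (4, -55 mm) a square boss 46 mm wide, 42 mm high, with a 26 mm round stub and the tilted nipple. Its -x side faces the robot (yaw within 25 degrees).
- pin_foot (a point): Foot of the upright round pin, on its axis at the plate's upper face (12 mm above the table). The pin is 15 mm in diameter with a domed top.
- pin_top (a point): Top of the same pin, 42 mm above the plate, 54 mm above the table.
- collar_center (a point): Steel collar (the narrower, taller ring), outside diameter 38, hole 19, height 18 mm, 80 g, loose, starts lying flat on the table. Point: its centre, half-way up; z is its hole's axis. Home on the pin: its centre is 9 mm above the plate.
- washer_center (a point): Steel washer (the wider, flatter ring), outside diameter 48, hole 19, thickness 8 mm, 70 g, loose, starts lying flat on the table. Point: its centre, half-way up; z is its hole's axis. Home: flat on the collar, its centre 22 mm above the plate.
- gun_grip (a point): Round grease gun, 130 mm long, 240 to 390 g, nose down in the stand. Point: on its axis, middle of the black grip, 100 mm from the mouth; z runs from nose to rear. From the mouth: nose 23 mm diameter for 26 mm, barrel 32 mm to 66 mm, shoulder 44 mm to 73 mm, grip 28 mm to 130 mm (then a 6 mm button, look only). Taken by the grip, fingers pointing along the gun towards the nose.
- gun_mouth (a point): Centre of the mouth of the gun's nose, same axes. The mouth is a round socket 12 mm deep that narrows in steps: 18 mm wide for the first 3 mm, 15 mm for the next 3 mm, 13 mm down to its flat floor.
- stand: Fixed wooden stand 90 x 90 x 72 mm with an upright through hole of 36 mm; the gun's barrel hangs in it with the shoulder resting on the top. Origin: centre of its underside. The gun must rise about 70 mm straight up to come free.
- nipple_tip (a point): Tip of the tilted brass nipple, a round-ended stem with a 10 mm head, 28 mm out of its stub; z points outwards along its axis, which leans 25 degrees from vertical to the block's -x side (towards the robot). It moves along -z when pressed. The tip meets the socket's floor when the mouth is 12 mm past the tip.
- nipple (a joint): How far the nipple is pushed in, in m: 0 out, 0.009 at its stop. Spring: 4 N at first touch, about 10 N at 1.5 to 2 mm, then it gives way with a snap (2.5 N at 6.5 mm), then stiffens: about 7 N at 7.8 mm, 14 N at 8.4 mm; it springs out again when let go. Snapped down: the last 2.5 mm (0.0065 to 0.009).
- awl: Bystander: awl with a wooden handle, 160 mm long, lying on the table. Origin on the table at its middle. Leave it.
- wireblock: Bystander: wooden cube 60 mm with a bent wire on top, 142 mm high in all. Origin: centre of its underside. Leave it.
- pliers: Bystander: pliers with blue handles, about 155 mm long, lying flat. Origin at the pivot, on the table. Leave them.
There are look-alikes about, which are no part of the job. Leave any orange look-alike of the part that bears gun_grip alone. Of the things that look like the part that bears washer_center, take the one that is farthest from the robot's base at the start.

How it is judged:
By the outcome, as a careful person would: the job done as asked, in the order asked, and still so for the second after the job is handed in, while the arm keeps its last pose, push and grip.
It also fails if it takes over 67 s, if anything falls off the work surface, if the arm or the gripper's body presses on something with over 40 N, if the wrist force passes 120 N, or if a joint passes its speed limit or range.

ROBOT

A 7-joint arm with a two-finger parallel gripper is mounted at the origin on the work surface. World frame = base frame: x ahead of the robot, y to its left, z up, the work surface at z = 0. Lengths are in m, angles in rad, forces in N, time in s.
With the tool pointing down it reaches from about 0.4 to 0.85 m from the base axis. Payload 4.5 kg.
Tool frame: the origin (TCP) lies between the finger pads; the fingertips stand 19 mm ahead of it and the grasp point (between the pads) is the TCP (r.nose_length is the distance from the TCP to the fingertips, in m); z points along the fingers, x is the direction in which the jaws open and shut, and the axes are right-handed (so a half turn about z gives the same grasp; the last joint's range is limited). The gripper opens to 88 mm and grips with 3 to 60 N. Pads are 18 mm wide; open, the fingers measure 123 mm over their backs; the gripper's body (75 mm by 187 mm) begins 45 mm behind the grasp point.
Start: joints at [1.229, 0.689, -0.195, 1.565, 0.157, 0.902, -0.215], TCP at [0.229, -0.581, 0.258] pointing down, gripper open.
Joint ranges: [-3.01, 3.01], [-0.46, 2.08], [-1.47, 1.51], [0.13, 2.56], [-1, 4.14], [0.04, 2.09], [-2.66, 2.66]. Speed limits (rad/s): [2.57, 2.57, 3.14, 3.14, 3.14, 3.14, 3.14].

INTERFACE

Orientations are given as a unit quaternion [x, y, z, w].
In Python, from plant import get_state, vision, r gives the robot as it stands.
- The arm moves only by the tool play_rows, never from a script. Its argument "deltas" is a list that holds one entry, the list of rows, each a list of 7 numbers: the gripper command: -1 is fully open, 1 is shut, values between are in proportion, then the shift along the tool's x, y, z normalised to -1 to 1, where 1 is 300 mm, then the turn, a rotation vector about the tool's x, y, z normalised to -1 to 1, where 1 is pi rad. A call has 1 to 5 rows; each row is the pose to reach, as a shift and turn from the pose measured when the call began, along the tool's axes at that moment, turning the shorter way round; what a row does not reach only later rows make up. A row lasts 1/8 s, in which the tool goes at most 62.5 mm and 10.7 degrees, less where a joint would pass 70% of its speed; a pose out of reach is approached as far as the arm can. A call with a number of a shift or a turn outside -1 to 1 is refused whole. A call with a gripper value outside its range is refused whole. The fingers move at their own pace and stop on an object; "force" is the grip in N (left out, the last holds). Time passes only in rows, so rows that repeat a pose let the fingers close. It gives the time, the measured TCP pose, the force and the opening at its end, in the units of the state.
- get_state(): the state, without advancing time (a new reading comes with each control period).
- vision.snapshot(name): name is "side" or "top"; returns the picture (400x640x3 uint8, red, green, blue); there is no depth.
- vision.camera_model(name): a dict with "vfov" (degrees; the focal length in pixels is half the picture's height over the tangent of half this angle, whatever the lens; pixels are square), "cx", "cy" (the principal point, pixels), "world_to_cam" (4x4, takes a point from world to camera coordinates). Camera axes: x right, y up, looking along -z (the intrinsics and any distortion apply to the point x, -y, -z); pixel columns grow to the right and rows downward; lengths in m; the calibration is good to about 2 mm. A picture is of the moment at which its call begins. camera_model takes no time and is no camera call.
- r.finish_job(): hands the job in, once; it reports no verdict.
The state is a dict: "clock": time; "q": joint angles; "qd": joint speeds; "joint_torque": joint torques, N m; "tool_pos": TCP position; "eef_rot": TCP orientation; "contact_force": force on the tool from outside, world axes, zero at the start; "moment": the same for the moment, N m; "opening": opening from 0.0 (shut) to 1.0 (fully open).
Only numpy, scipy, OpenCV 4.12 (cv2) and the standard library are available. Lean on these libraries where they do the work, as an engineer would, in place of code of your own. Each camera call takes 0.05 s, during which the arm holds its last target.

## Working session

There is one attempt and no reset: what is moved stays moved. The work goes in short steps, Python scripts to look and compute and a tool call to move; the robot and the scene stay as the last step left them, time stands still between calls to the robot, and variables do not carry over. Pictures are saved under pics/ and viewed, and the job is handed in when it is done.

Besides the shell and the picture viewer there is one more tool, called after "Call:" as name(argument=value, ...), one argument or row to a line, values as JSON. play_rows: Moves the arm, as the interface text tells. Scaled input: -1 to 1 covers 300 mm each way for a shift and pi rad each way for a turn. Its arguments: {"type":"object","properties":{"deltas":{"type":"array"},"force":{"type":"number"}},"required":["deltas"]}

```bash
ls; mkdir -p pics; python3 - <<'E'
from plant import get_state, vision, r
import cv2,json
print(get_state())
for n in("side","top"):
    m=vision.camera_model(n);print(n,m)
    im=vision.snapshot(n);cv2.imwrite(f"pics/{n}0.png",im[:,:,::-1])
E
```

```text
pics
{'clock': 0.0, 'q': array([ 1.22881152,  0.68997321, -0.1945328 ,  1.56630259,  0.15731192,
        0.90250352, -0.21509565]), 'qd': array([ 0.00086016,  0.00182277,  0.00101777, -0.00046881,  0.00016029,
       -0.00144777,  0.00089711]), 'joint_torque': array([ 4.61550972e-04, -5.27552640e+01, -1.26681738e+00, -1.53428060e+01,
       -5.26869670e-02,  6.64673396e-03,  1.51460144e-04]), 'tool_pos': array([ 0.22912788, -0.58086394,  0.25692825]), 'eef_rot': array([ 8.26770762e-01, -5.62538269e-01, -7.75079452e-04, -4.50189655e-04]), 'contact_force': array([ 0.71617256, -0.32141711,  0.13618817]), 'moment': array([-0.00771214,  0.01117634, -0.02015291]), 'opening': 1.0009901356862578}
side {'vfov': 57.59144385234864, 'cx': 317.3216694551183, 'cy': 196.51208536434612, 'world_to_cam': array([[ 0.87164656, -0.48996841,  0.01277629, -0.48289634],
       [ 0.34970544,  0.63996229,  0.68421808, -0.26484499],
       [-0.34342158, -0.59192839,  0.72916554, -0.70071307],
       [ 0.        ,  0.        ,  0.        ,  1.        ]])}
top {'vfov': 57.256715293243964, 'cx': 327.4700934468153, 'cy': 205.7324121237328, 'world_to_cam': array([[ 1.95966701e-02, -9.99806188e-01,  1.88594864e-03,
         3.42913655e-02],
       [ 9.97385415e-01,  1.96803853e-02,  6.95342890e-02,
        -5.69585000e-01],
       [-6.95579286e-02,  5.18377144e-04,  9.97577779e-01,
        -1.02971539e+00],
       [ 0.00000000e+00,  0.00000000e+00,  0.00000000e+00,
         1.00000000e+00]])}
```

View pics/side0.png

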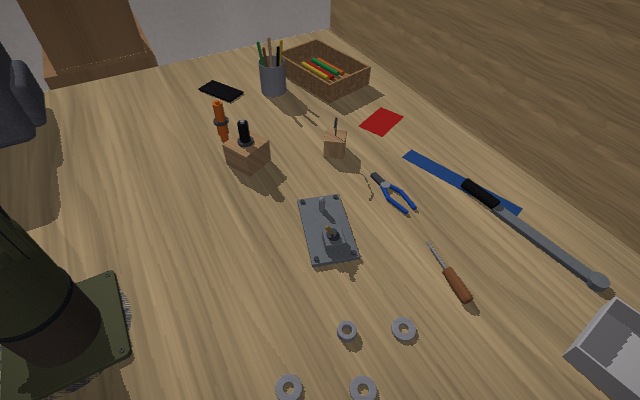

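View pics/top0.png

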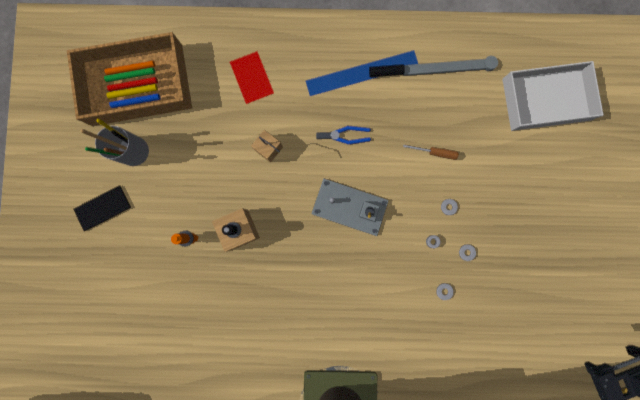

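```bash
cat > h.py <<'E'
import numpy as np,cv2
from plant import get_state, vision, r
from scipy.optimize import least_squares
from scipy.spatial.transform import Rotation as R
def proj(n,P):
    m=vision.camera_model(n);P=np.atleast_2d(P)
    c=P@m["world_to_cam"][:3,:3].T+m["world_to_cam"][:3,3]
    f=200/np.tan(np.radians(m["vfov"])/2)
    return np.c_[m["cx"]+f*c[:,0]/-c[:,2], m["cy"]-f*c[:,1]/-c[:,2]]
def ray(n,uv):
    m=vision.camera_model(n);f=200/np.tan(np.radians(m["vfov"])/2)
    Rm=m["world_to_cam"][:3,:3];t=m["world_to_cam"][:3,3]
    d=Rm.T@np.array([(uv[0]-m["cx"])/f,-(uv[1]-m["cy"])/f,-1.]);o=-Rm.T@t
    return o,d
def atz(n,uv,z):
    o,d=ray(n,uv);return o+d*(z-o[2])/d[2]
def tri(s,t):
    f=lambda P:np.r_[proj("side",P)[0]-s,proj("top",P)[0]-t]
    q=least_squares(f,[.5,0,.05]);return q.x,q.fun
def crop(im,x,y,w,h,k,fn):
    c=im[y:y+h,x:x+w]
    c=cv2.resize(c,None,fx=k,fy=k,interpolation=cv2.INTER_CUBIC)
    for i in range(0,w,10): 
        cv2.line(c,(i*k,0),(i*k,4 if i%50 else 10),(0,0,255),1); 
        if i%20==0: cv2.putText(c,str(x+i),(i*k+1,18),0,.35,(0,0,255),1)
    for i in range(0,h,10):
        cv2.line(c,(0,i*k),(4,i*k),(0,0,255),1)
        if i%20==0: cv2.putText(c,str(y+i),(6,i*k+4),0,.35,(0,0,255),1)
    cv2.imwrite(fn,c)
E
python3 - <<'E'
from h import *
s=cv2.imread("pics/side0.png");t=cv2.imread("pics/top0.png")
crop(t,300,170,100,75,8,"pics/t_block.png")
crop(s,285,180,90,95,6,"pics/s_block.png")
crop(t,415,190,80,75*1+40,5,"pics/t_rings.png")
crop(s,260,300,170,100,4,"pics/s_rings.png")
crop(t,160,190,110,75,7,"pics/t_gun.png")
crop(s,200,90,90,90,6,"pics/s_gun.png")
E
```

```text
(no output)
```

View pics/t_block.png

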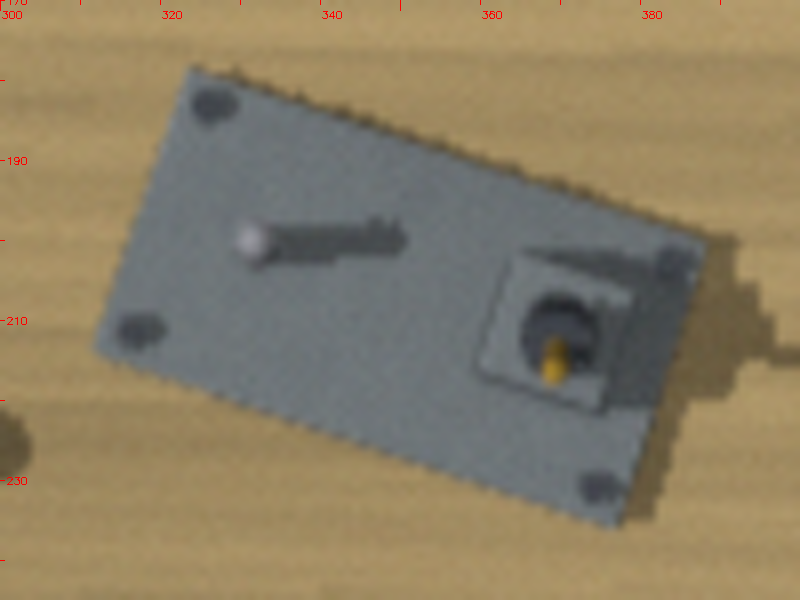

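View pics/s_block.png

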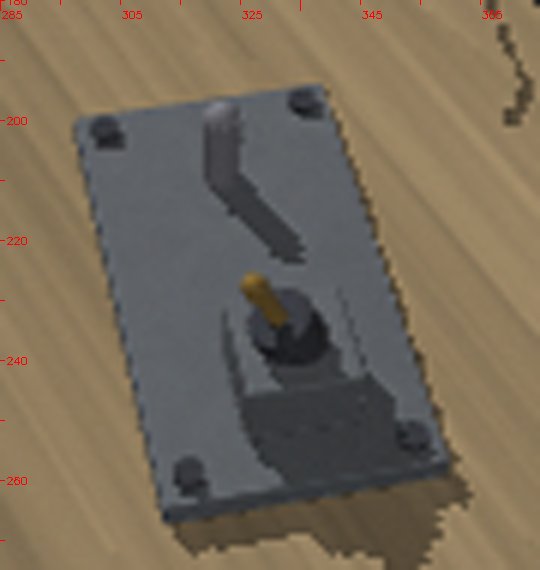

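View pics/t_rings.png

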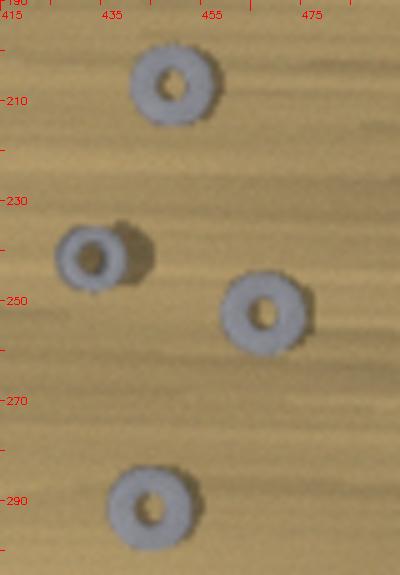

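View pics/s_rings.png

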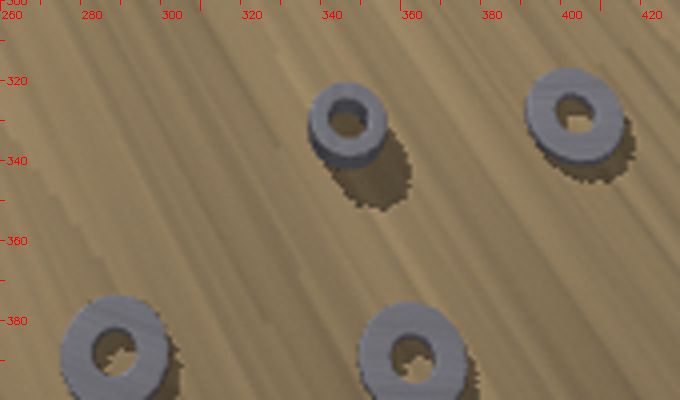

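View pics/t_gun.png

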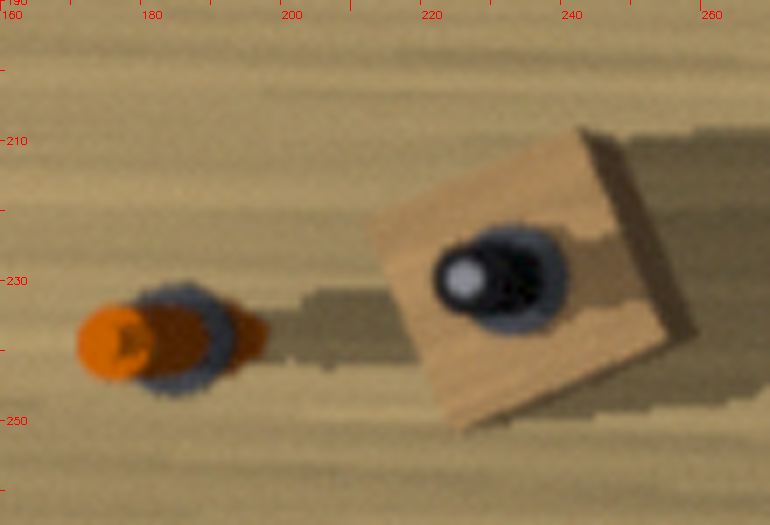

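View pics/s_gun.png

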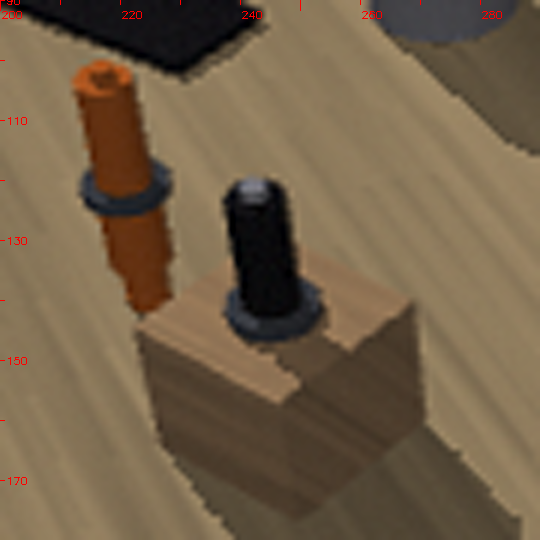

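```bash
python3 - <<'E'
from h import *
T={'c1':(323.75,178.5),'c2':(388.1,200.25),'c3':(377.25,235.6),'c4':(312.1,213.75)}
S={'c1':(339.2,194.2),'c2':(359.7,257.0),'c3':(312.5,265.3),'c4':(297.8,200.3)}
L=np.array([[.055,.1,.012],[.055,-.1,.012],[-.055,-.1,.012],[-.055,.1,.012]])
def pts(p):
    c,s=np.cos(p[2]),np.sin(p[2]);
    return np.c_[p[0]+c*L[:,0]-s*L[:,1],p[1]+s*L[:,0]+c*L[:,1],L[:,2]+p[3]]
t=np.array(list(T.values()));s=np.array(list(S.values()))
for nm,w in (("both",(1,1)),("top",(1,0)),("side",(0,1))):
    f=lambda p:np.r_[w[0]*(proj("top",pts(p))-t).ravel(),w[1]*(proj("side",pts(p))-s).ravel(),(0 if nm=="both" else p[3]*1000)]
    q=least_squares(f,[.57,0,0,0],x_scale=.1);print(nm,q.x,np.round(q.fun,1))
for n,a,b,zz in (("washer",(403.75,328.75),(449.8,206.8),.008),("collar",(346.75,329.75),(433.4,241.8),.018),("button",(242.2,121.3),(226.4,229.7),.142),("shoulder",(245.4,141),(233.9,230),.079),
   ("pintop",(322,197.5),(331.4,199.8),.054),("nip",(327,226),(369,216.5),.09)):
    p,e=tri(a,b);print(n,p,np.round(e,2),"at z: side",atz("side",a,zz)[:2],"top",atz("top",b,zz)[:2])
for u in ((449.8,206.8),(467.8,252.6),(445.6,291.6)): p=atz("top",u,.008);print(p,np.hypot(*p[:2]))
E
```

```text
both [ 0.56813755 -0.02037945 -0.30830705 -0.00312053] [-0.1 -0.7  0.9 -0.4 -0.2  0.3 -0.7 -0.2 -0.5 -0.   0.5  0.4 -0.3  0.3
 -0.6 -0.2  0. ]
top [ 5.67170828e-01 -2.03345083e-02 -3.02868188e-01 -1.03538254e-04] [-0.3 -0.4  1.  -0.4  0.1  0.5 -0.8  0.3 -0.  -0.   0.  -0.  -0.  -0.
 -0.  -0.  -0.1]
side [ 5.67604890e-01 -2.19997829e-02 -3.13176609e-01 -1.24307679e-04] [ 0.  -0.   0.  -0.   0.   0.  -0.  -0.  -0.  -0.3  0.7  0.5 -0.4  0.2
 -0.3 -0.6 -0.1]
washer [ 0.57347989 -0.30945753  0.00640365] [ 0.04 -0.01 -0.03  0.05] at z: side [ 0.57270996 -0.30982451] top [ 0.57351604 -0.30901872]
collar [ 0.47227924 -0.2597217   0.0148412 ] [-0.14  0.01  0.1  -0.19] at z: side [ 0.47160847 -0.26085692] top [ 0.47181414 -0.25851998]
button [0.49534369 0.29914009 0.1398341 ] [-0.24  0.01  0.08 -0.22] at z: side [0.49504421 0.2958724 ] top [0.49479217 0.29873618]
shoulder [0.4946028 0.2959311 0.0779662] [-0.12  0.01  0.04 -0.11] at z: side [0.49451726 0.29451265] top [0.49431427 0.29576967]
pintop [0.58442436 0.03433844 0.05262054] [-0.41  0.04  0.21 -0.42] at z: side [0.58469234 0.03286685] top [0.58312412 0.03492559]
nip [ 0.53843174 -0.06715825  0.08147206] [-0.25  0.02  0.14 -0.28] at z: side [ 0.53526586 -0.07309654] top [ 0.53730466 -0.06580152]
[ 0.57351604 -0.30901872  0.008     ] 0.6514700413223111
[ 0.44261841 -0.36027962  0.008     ] 0.5707122423725537
[ 0.33084092 -0.29615606  0.008     ] 0.4440316766403448
```

```bash
cat >> h.py <<'E'
def tdown(deg):
    a=np.radians(deg);x=np.array([np.cos(a),np.sin(a),0]);z=np.array([0,0,-1.]);return R.from_matrix(np.c_[x,np.cross(z,x),z])
def goal(p,Rt,st=None):
    st=st or get_state();Rc=R.from_quat(st["eef_rot"])
    d=Rc.inv().apply(np.array(p)-st["tool_pos"])/.3
    rv=(Rc.inv()*Rt).as_rotvec()/np.pi
    print("shift",np.round(d,4),"turn",np.round(rv,4), "rows>=",round(max(np.linalg.norm(d)*300/62.5,np.linalg.norm(rv)*180/10.7),1))
def info():
    st=get_state();Rc=R.from_quat(st["eef_rot"]).as_matrix()
    print("t",round(st["clock"],2),"pos",np.round(st["tool_pos"],4),"xdir",round(np.degrees(np.arctan2(Rc[1,0],Rc[0,0])),1),"z",np.round(Rc[:,2],3),"F",np.round(st["contact_force"],1),"M",np.round(st["moment"],2),"open",round(st["opening"]*88,1),"q",np.round(st["q"],2))
def snap(tag):
    for n in("side","top"):
        cv2.imwrite(f"pics/{n}_{tag}.png",vision.snapshot(n)[:,:,::-1])
E
python3 -c "
from h import *
info();goal([.472,-.2597,.1],tdown(-107.6))"
```

```text
t 0.1 pos [ 0.2292 -0.5809  0.257 ] xdir -68.5 z [-0.001  0.001 -1.   ] F [0.1 0.5 0.7] M [-0.06  0.    0.05] open 87.8 q [ 1.23  0.69 -0.19  1.57  0.16  0.9  -0.22]
shift [-0.6979 -1.146   0.5244] turn [2.000e-04 5.000e-04 2.174e-01] rows>= 6.9
```

Call:
play_rows(
  deltas=[
    [[-1, -0.5, -0.8, 0.3, 0, 0, 0.217], [-1, -0.5, -0.8, 0.3, 0, 0, 0.217], [-1, -0.5, -0.8, 0.3, 0, 0, 0.217], [-1, -0.5, -0.8, 0.3, 0, 0, 0.217], [-1, -0.5, -0.8, 0.3, 0, 0, 0.217]],
  ],
)

```text
clock: 0.72
tool_pos: [0.3987, -0.3503, 0.1663]
eef_rot: [-0.592, 0.806, 0.001, 0.0]
contact_force: [-0.1, -0.9, 0.1]
opening: 1.0
```

```bash
python3 -c "
from h import *
info();goal([.472,-.2597,.06],tdown(-107.6))"
```

```text
t 0.72 pos [ 0.3987 -0.3503  0.1663] xdir -107.4 z [-0.001  0.003 -1.   ] F [-0.1 -0.9  0.1] M [ 0.02  0.02 -0.01] open 88.0 q [ 0.61  0.71  0.04  1.94 -0.06  0.5  -1.18]
shift [-0.3606 -0.1434  0.3547] turn [0.0007 0.0007 0.0009] rows>= 2.5
```

Call:
play_rows(
  deltas=[
    [[-1, -0.361, -0.143, 0.355, 0.001, 0.001, -0.001], [-1, -0.361, -0.143, 0.355, 0.001, 0.001, -0.001], [-1, -0.361, -0.143, 0.355, 0.001, 0.001, -0.001], [-1, -0.361, -0.143, 0.355, 0.001, 0.001, -0.001]],
  ],
  force=8,
)

```text
clock: 1.23
tool_pos: [0.4725, -0.2564, 0.0581]
eef_rot: [-0.595, 0.804, 0.001, -0.0]
contact_force: [-0.0, -0.2, 0.3]
opening: 1.0
```

```bash
python3 -c "
from h import *
info();snap('a');goal([.472,-.2597,.0215],tdown(-107.6))
s=cv2.imread('pics/side_a.png');t=cv2.imread('pics/top_a.png')
crop(s,250,240,200,150,4,'pics/sa.png');crop(t,370,190,130,100,6,'pics/ta.png')"
```

```text
t 1.23 pos [ 0.4725 -0.2564  0.0581] xdir -107.0 z [-0.002  0.002 -1.   ] F [-0.  -0.2  0.3] M [ 0.01  0.01 -0.03] open 88.0 q [ 0.39  0.9   0.04  1.96 -0.12  0.28 -1.34]
shift [-0.0042 -0.0016  0.129 ] turn [-0.0002 -0.0007  0.0016] rows>= 0.6
```

View pics/sa.png

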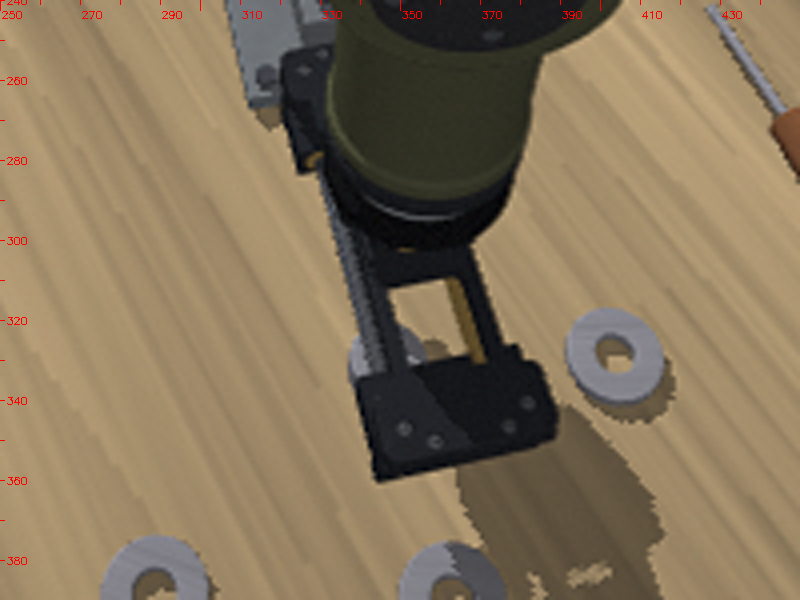

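View pics/ta.png

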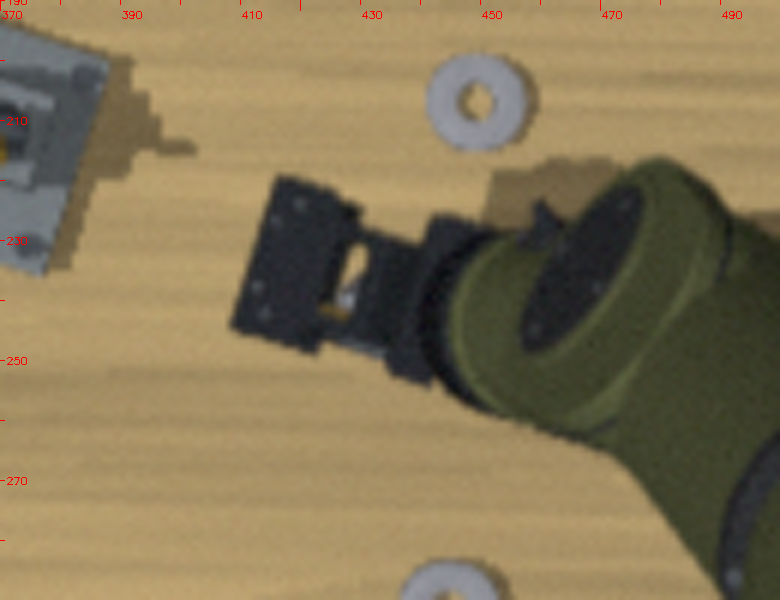

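Call:
play_rows(
  deltas=[
    [[-1, -0.004, -0.002, 0.129, 0, 0, 0.001], [-1, -0.004, -0.002, 0.129, 0, 0, 0.001], [0.4, -0.004, -0.002, 0.129, 0, 0, 0.001], [0.4, -0.004, -0.002, 0.129, 0, 0, 0.001], [0.4, -0.004, -0.002, 0.129, 0, 0, 0.001]],
  ],
  force=8,
)

```text
clock: 1.95
tool_pos: [0.4723, -0.26, 0.0224]
eef_rot: [-0.591, 0.806, -0.001, -0.0]
contact_force: [0.4, 0.2, -0.1]
opening: 0.683
```

```bash
python3 -c "
from h import *
info();goal([.472,-.2597,.0215],tdown(-107.6))"
```

```text
t 1.95 pos [ 0.4723 -0.26    0.0224] xdir -107.5 z [ 0.001 -0.003 -1.   ] F [ 0.4  0.2 -0.1] M [0.12 0.02 0.01] open 60.1 q [ 0.4   0.97  0.03  1.96 -0.12  0.21 -1.34]
shift [-0.0008  0.0012  0.0028] turn [-0.0005 -0.0007  0.0006] rows>= 0.0
```

Call:
play_rows(
  deltas=[
    [[0.8, 0, 0, 0.003, 0, 0, 0], [0.8, 0, 0, 0.003, 0, 0, 0], [0.8, 0, 0, 0.003, 0, 0, 0], [-0.3, 0, 0, 0.003, 0, 0, 0], [-0.3, 0, 0, 0.003, 0, 0, 0]],
  ],
  force=8,
)

```text
clock: 2.58
tool_pos: [0.4723, -0.26, 0.0214]
eef_rot: [-0.591, 0.806, -0.001, -0.001]
contact_force: [0.9, -0.4, -0.0]
opening: 0.639
```

```bash
python3 -c "
from h import *
info();goal([.472,-.2597,.0215],tdown(-17.6))"
```

```text
t 2.58 pos [ 0.4723 -0.26    0.0214] xdir -107.5 z [ 0.001 -0.003 -1.   ] F [ 0.9 -0.4 -0. ] M [ 0.08 -0.06  0.02] open 56.2 q [ 0.4   0.97  0.03  1.96 -0.12  0.21 -1.34]
shift [-0.0007  0.0011 -0.0004] turn [ 2.000e-04 -9.000e-04 -4.994e-01] rows>= 8.4
```

Call:
play_rows(
  deltas=[
    [[-0.3, 0, 0, 0, 0, 0, -0.499], [-0.3, 0, 0, 0, 0, 0, -0.499], [-0.3, 0, 0, 0, 0, 0, -0.499], [-0.3, 0, 0, 0, 0, 0, -0.499], [-0.3, 0, 0, 0, 0, 0, -0.499]],
  ],
)

```text
clock: 3.2
tool_pos: [0.4721, -0.2601, 0.0213]
eef_rot: [0.893, -0.45, 0.001, 0.001]
contact_force: [-0.5, -0.4, -0.4]
opening: 0.653
```

```bash
python3 -c "
from h import *
info();goal([.4723,-.26,.0215],tdown(-17.6))"
```

```text
t 3.2 pos [ 0.4721 -0.2601  0.0213] xdir -53.4 z [ 0.001 -0.003 -1.   ] F [-0.5 -0.4 -0.4] M [-0.1  -0.02  0.04] open 57.5 q [ 0.47  0.97 -0.08  1.96  0.33  0.23 -0.83]
shift [ 0.0001 -0.0006 -0.0006] turn [ 0.0006 -0.0007 -0.1991] rows>= 3.3
```

Call:
play_rows(
  deltas=[
    [[-0.3, 0, 0, 0, 0, 0, -0.199], [-0.3, 0, 0, 0, 0, 0, -0.199], [-0.3, 0, 0, 0, 0, 0, -0.199], [-0.3, 0, 0, 0, 0, 0, -0.199], [1, 0, 0, 0, 0, 0, -0.199]],
  ],
  force=15,
)

```text
clock: 3.82
tool_pos: [0.472, -0.2602, 0.0212]
eef_rot: [0.988, -0.154, 0.0, 0.001]
contact_force: [-0.5, -0.2, -0.1]
opening: 0.559
```

Call:
play_rows(
  deltas=[
    [[1, 0, 0, 0, 0, 0, 0], [1, 0, 0, 0, 0, 0, 0], [1, 0, 0, 0, 0, 0, 0]],
  ],
  force=15,
)

```text
clock: 4.2
tool_pos: [0.472, -0.2602, 0.0212]
eef_rot: [0.988, -0.154, 0.0, 0.001]
contact_force: [-0.6, -0.3, -0.2]
opening: 0.434
```

```bash
python3 -c "
from h import *
info();goal([.584,.033,.1],tdown(-17.6))"
```

```text
t 4.2 pos [ 0.472  -0.2602  0.0212] xdir -17.7 z [ 0.    -0.003 -1.   ] F [-0.6 -0.3 -0.2] M [-0.08 -0.04 -0.04] open 38.2 q [ 0.53  0.97 -0.18  1.96  0.61  0.27 -0.48]
shift [ 0.059  -1.0438 -0.2652] turn [ 0.0008 -0.0004 -0.0005] rows>= 5.2
```

Call:
play_rows(
  deltas=[
    [[1, 0, 0, -0.2, 0, 0, 0], [1, 0, 0, -0.4, 0, 0, 0], [1, 0.03, -0.2, -0.4, 0, 0, 0], [1, 0.059, -0.4, -0.4, 0, 0, 0], [1, 0.059, -0.6, -0.4, 0, 0, 0]],
  ],
)

```text
clock: 4.82
tool_pos: [0.5447, -0.0924, 0.141]
eef_rot: [0.988, -0.154, 0.001, 0.001]
contact_force: [0.5, -0.3, -1.1]
opening: 0.433
```

```bash
python3 -c "
from h import *
info();goal([.584,.033,.12],tdown(-17.6))"
```

```text
t 4.83 pos [ 0.5447 -0.0924  0.141 ] xdir -17.8 z [ 0.002 -0.003 -1.   ] F [ 0.5 -0.3 -1.1] M [-0.   -0.12 -0.04] open 38.1 q [ 0.28  0.78 -0.33  1.88  0.45  0.55 -0.66]
shift [-0.0028 -0.438   0.0692] turn [ 0.0006 -0.0008 -0.0009] rows>= 2.1
```

Call:
play_rows(
  deltas=[
    [[1, -0.003, -0.2, 0, 0, 0, -0.001], [1, -0.003, -0.438, 0.03, 0, 0, -0.001], [1, -0.003, -0.438, 0.11, 0, 0, -0.001], [1, -0.003, -0.438, 0.11, 0, 0, -0.001]],
  ],
)

```text
clock: 5.32
tool_pos: [0.5825, 0.034, 0.1062]
eef_rot: [0.988, -0.152, -0.001, 0.002]
contact_force: [-0.4, 0.0, -1.2]
opening: 0.436
```

```bash
python3 -c "
from h import *
snap('b');info();goal([.584,.033,.09],tdown(-17.6))
s=cv2.imread('pics/side_b.png');t=cv2.imread('pics/top_b.png')
crop(s,250,150,130,100,6,'pics/sb.png');crop(t,290,160,120,100,6,'pics/tb.png')"
```

```text
t 5.42 pos [0.5835 0.0314 0.1078] xdir -17.7 z [ 0.001 -0.004 -1.   ] F [ 0.4 -1.2 -0.2] M [-0.07 -0.09  0.01] open 38.0 q [ 0.03  0.86 -0.28  1.8   0.43  0.54 -0.84]
shift [-0.0001 -0.0059  0.0593] turn [ 0.0012 -0.0006 -0.0004] rows>= 0.3
```

View pics/sb.png

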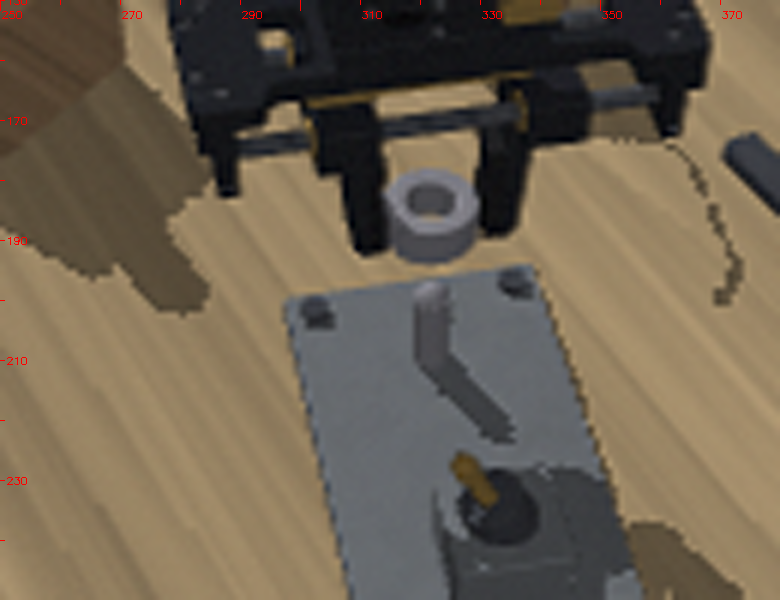

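View pics/tb.png

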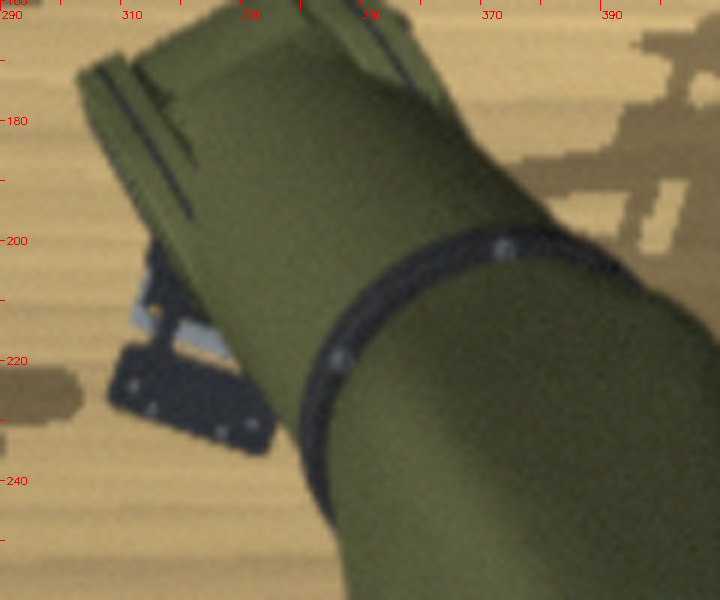

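Call:
play_rows(
  deltas=[
    [[1, 0, -0.006, 0.05, 0.001, -0.001, 0], [1, 0, -0.006, 0.05, 0.001, -0.001, 0], [1, 0, -0.006, 0.05, 0.001, -0.001, 0]],
  ],
)

```text
clock: 5.8
tool_pos: [0.584, 0.0324, 0.0928]
eef_rot: [0.988, -0.154, -0.001, 0.0]
contact_force: [0.1, -0.0, -0.4]
opening: 0.431
```

```bash
python3 -c "
from h import *
info();im=vision.snapshot('side')[:,:,::-1];cv2.imwrite('pics/side_c.png',im);info()
crop(im.copy(),295,170,60,50,12,'pics/sc.png')
st=get_state();p=st['tool_pos'];print(proj('side',p+[0,0,-.0032]),proj('side',p+[0,0,-.0212]))
print(proj('side',[[.5844,.0335,.054],[.5844,.0335,.012]]))
"
```

```text
t 5.8 pos [0.584  0.0324 0.0928] xdir -17.7 z [-0.001 -0.    -1.   ] F [ 0.1 -0.  -0.4] M [-0.03 -0.06 -0.03] open 37.9 q [ 0.02  0.88 -0.28  1.8   0.44  0.52 -0.85]
t 5.85 pos [0.5842 0.0327 0.093 ] xdir -17.7 z [-0.001 -0.    -1.   ] F [ 0.5  0.1 -0.7] M [-0.09 -0.09 -0.02] open 38.2 q [ 0.02  0.88 -0.28  1.8   0.44  0.52 -0.85]
[[322.18153976 187.23903434]] [[322.01171254 192.54009458]]
[[321.76540244 197.37468942]
 [321.40228602 208.80494258]]
```

View pics/sc.png

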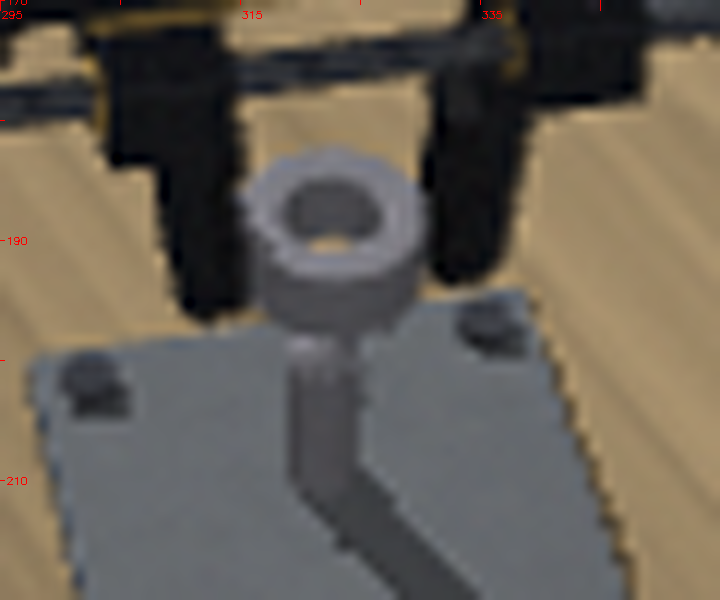

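```bash
python3 -c "
from h import *
info();goal([.5833,.0334,.0605],tdown(-17.6));goal([.5833,.0334,.0335],tdown(-17.6))
"
```

```text
t 5.85 pos [0.5842 0.0327 0.093 ] xdir -17.7 z [-0.001 -0.    -1.   ] F [ 0.5  0.1 -0.7] M [-0.09 -0.09 -0.02] open 38.2 q [ 0.02  0.88 -0.28  1.8   0.44  0.52 -0.85]
shift [-0.0034 -0.0015  0.1083] turn [ 0.0002  0.0003 -0.0006] rows>= 0.5
shift [-0.0033 -0.0015  0.1983] turn [ 0.0002  0.0003 -0.0006] rows>= 1.0
```

Call:
play_rows(
  deltas=[
    [[1, -0.003, -0.0015, 0.03, 0, 0, 0], [1, -0.003, -0.0015, 0.06, 0, 0, 0], [1, -0.003, -0.0015, 0.08, 0, 0, 0], [1, -0.003, -0.0015, 0.09, 0, 0, 0]],
  ],
)

```text
clock: 6.35
tool_pos: [0.5831, 0.0334, 0.0653]
eef_rot: [0.988, -0.154, -0.001, 0.0]
contact_force: [0.6, 0.3, -0.9]
opening: 0.433
```

```bash
python3 -c "
from h import *
info();im=vision.snapshot('side')[:,:,::-1];cv2.imwrite('pics/side_d.png',im);info()
crop(im.copy(),295,170,60,50,12,'pics/sd.png')
"
```

```text
t 6.35 pos [0.5831 0.0334 0.0653] xdir -17.7 z [-0.002 -0.    -1.   ] F [ 0.6  0.3 -0.9] M [ 0.   -0.05 -0.01] open 38.1 q [ 0.01  0.92 -0.25  1.81  0.46  0.46 -0.87]
t 6.4 pos [0.5831 0.0334 0.0652] xdir -17.7 z [-0.002 -0.    -1.   ] F [ 0.  -0.1 -0.6] M [-0.01 -0.03 -0.02] open 38.0 q [ 0.01  0.92 -0.25  1.81  0.46  0.46 -0.87]
```

View pics/sd.png

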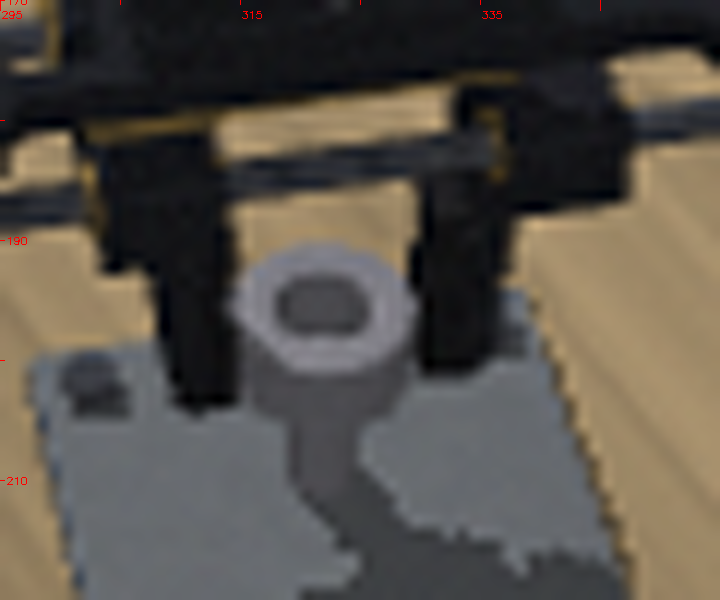

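Call:
play_rows(
  deltas=[
    [[1, 0, 0, 0.03, 0, 0, 0], [1, 0, 0, 0.06, 0, 0, 0], [1, 0, 0, 0.09, 0, 0, 0], [1, 0, 0, 0.1055, 0, 0, 0], [1, 0, 0, 0.1055, 0, 0, 0]],
  ],
)

```text
clock: 7.02
tool_pos: [0.5829, 0.0334, 0.0333]
eef_rot: [0.988, -0.154, -0.001, 0.0]
contact_force: [0.0, 0.2, -0.8]
opening: 0.432
```

```bash
python3 -c "
from h import *
info();im=vision.snapshot('side')[:,:,::-1];cv2.imwrite('pics/side_e.png',im);info()
crop(im.copy(),295,170,60,50,12,'pics/se.png')
"
```

```text
t 7.03 pos [0.5829 0.0334 0.0333] xdir -17.7 z [-0.002 -0.    -1.   ] F [ 0.   0.2 -0.8] M [-0.01 -0.06  0.09] open 38.0 q [-0.01  0.98 -0.22  1.82  0.48  0.4  -0.89]
t 7.08 pos [0.5831 0.0335 0.0334] xdir -17.7 z [-0.002 -0.    -1.   ] F [ 0.3  0.1 -1.5] M [-0.02 -0.1   0.01] open 38.4 q [-0.01  0.98 -0.22  1.82  0.48  0.4  -0.89]
```

View pics/se.png

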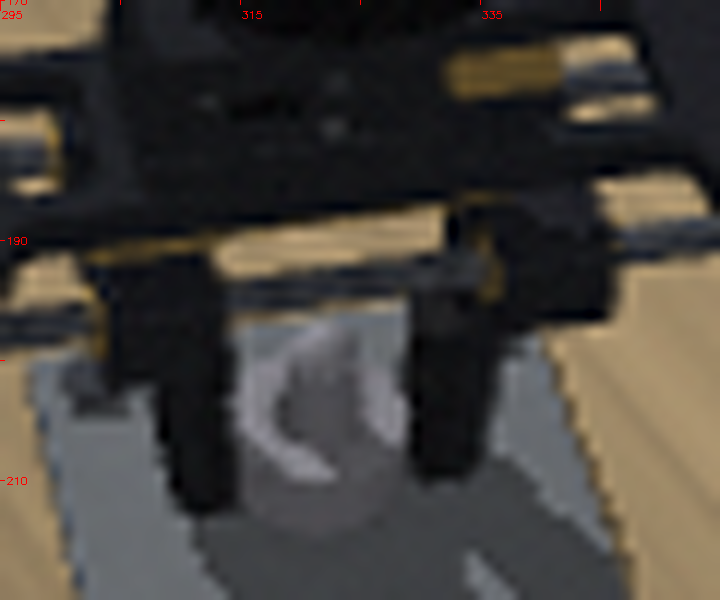

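Call:
play_rows(
  deltas=[
    [[-0.4, 0, 0, 0, 0, 0, 0], [-0.4, 0, 0, 0, 0, 0, 0], [-0.4, 0, 0, 0, 0, 0, 0], [-0.4, 0, 0, -0.15, 0, 0, 0], [-0.4, 0, 0, -0.35, 0, 0, 0]],
  ],
)

```text
clock: 7.7
tool_pos: [0.5822, 0.0333, 0.1384]
eef_rot: [0.988, -0.154, -0.003, 0.001]
contact_force: [0.7, 0.6, -0.6]
opening: 0.698
```

```bash
python3 -c "
from h import *
info();goal([.5731,-.3094,.14],tdown(-107.6))
"
```

```text
t 7.7 pos [0.5822 0.0333 0.1384] xdir -17.7 z [-0.005 -0.001 -1.   ] F [ 0.7  0.6 -0.6] M [-0.02 -0.12 -0.04] open 61.4 q [ 0.05  0.81 -0.32  1.79  0.41  0.61 -0.83]
shift [ 0.3179  1.0977 -0.0042] turn [0.0018 0.0006 0.4996] rows>= 8.4
```

Call:
play_rows(
  deltas=[
    [[-0.6, 0.06, 0.2, -0.02, 0, 0, 0.05], [-0.6, 0.14, 0.41, -0.02, 0, 0, 0.11], [-0.6, 0.2, 0.61, 0, 0, 0, 0.17], [-0.6, 0.26, 0.81, 0, 0, 0, 0.23], [-0.6, 0.315, 0.99, 0, 0, 0, 0.29]],
  ],
)

```text
clock: 8.32
tool_pos: [0.5817, -0.2803, 0.1387]
eef_rot: [0.819, -0.574, -0.002, 0.002]
contact_force: [0.7, 0.5, -0.6]
opening: 0.8
```

```bash
python3 -c "
from h import *
info();goal([.5731,-.3094,.06],tdown(-107.6))
"
```

```text
t 8.32 pos [ 0.5817 -0.2803  0.1387] xdir -70.0 z [-0.005 -0.001 -1.   ] F [ 0.7  0.5 -0.6] M [-0.01 -0.03 -0.01] open 70.4 q [ 0.46  0.86 -0.15  1.59  0.18  0.7  -1.  ]
shift [0.0817 0.059  0.2625] turn [ 1.700e-03 -1.000e-04  2.089e-01] rows>= 3.5
```

Call:
play_rows(
  deltas=[
    [[-0.6, 0.08, 0.058, 0.1, 0, 0, 0.06], [-0.6, 0.08, 0.058, 0.2, 0, 0, 0.12], [-0.6, 0.08, 0.058, 0.22, 0.001, 0, 0.209], [-0.6, 0.08, 0.058, 0.23, 0.001, 0, 0.209], [-0.6, 0.08, 0.058, 0.23, 0.001, 0, 0.209]],
  ],
)

```text
clock: 8.95
tool_pos: [0.5731, -0.3085, 0.0694]
eef_rot: [-0.591, 0.807, 0.001, -0.001]
contact_force: [-0.2, -0.8, -0.3]
opening: 0.801
```

```bash
python3 -c "
from h import *
im=vision.snapshot('side')[:,:,::-1];cv2.imwrite('pics/side_f.png',im);info()
crop(im.copy(),300,170,170,140,5,'pics/sf.png')
goal([.5731,-.3094,.021],tdown(-107.6))
"
```

```text
t 9.0 pos [ 0.5732 -0.3086  0.0697] xdir -107.5 z [-0.002 -0.    -1.   ] F [-0.4  0.2  0.1] M [ 0.07  0.06 -0.01] open 70.3 q [ 0.41  0.97  0.02  1.6  -0.03  0.57 -1.43]
shift [ 0.0024 -0.0007  0.1624] turn [ 0.0007 -0.0003  0.0006] rows>= 0.8
```

View pics/sf.png

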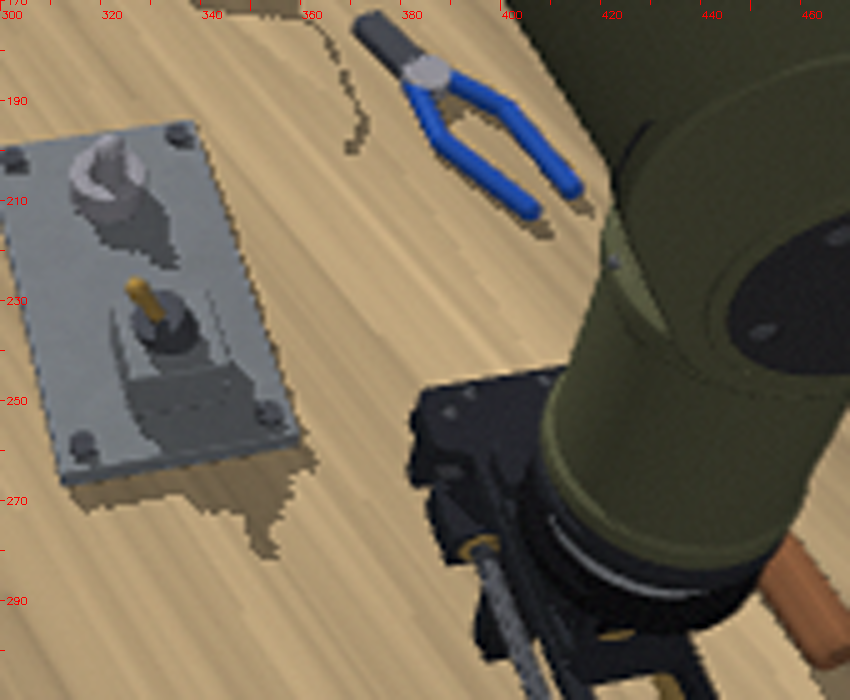

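Call:
play_rows(
  deltas=[
    [[-0.6, 0.0024, -0.001, 0.1, 0.001, 0, 0.001], [-0.6, 0.0024, -0.001, 0.162, 0.001, 0, 0.001], [0.9, 0.0024, -0.001, 0.162, 0.001, 0, 0.001], [0.9, 0.0024, -0.001, 0.162, 0.001, 0, 0.001], [0.9, 0.0024, -0.001, 0.162, 0.001, 0, 0.001]],
  ],
  force=8,
)

```text
clock: 9.62
tool_pos: [0.5731, -0.3093, 0.0212]
eef_rot: [-0.59, 0.807, -0.001, -0.0]
contact_force: [0.6, -0.3, -0.4]
opening: 0.54
```

Call:
play_rows(
  deltas=[
    [[0.9, 0, 0, 0, 0, 0, 0], [-0.5, 0, 0, 0, 0, 0, 0], [-0.5, 0, 0, 0, 0, 0, 0]],
  ],
)

```text
clock: 10.0
tool_pos: [0.5732, -0.3094, 0.0213]
eef_rot: [-0.59, 0.807, -0.001, -0.0]
contact_force: [-0.3, 0.1, 0.7]
opening: 0.735
```

```bash
python3 -c "
from h import *
info();goal([.5732,-.3094,.021],tdown(-17.6))
"
```

```text
t 10.0 pos [ 0.5732 -0.3094  0.0213] xdir -107.6 z [ 0.001 -0.001 -1.   ] F [-0.3  0.1  0.7] M [ 0.04 -0.02 -0.02] open 64.7 q [ 0.41  1.04  0.02  1.61 -0.03  0.49 -1.43]
shift [0.0001 0.     0.001 ] turn [-0.000e+00 -5.000e-04 -5.003e-01] rows>= 8.4
```

Call:
play_rows(
  deltas=[
    [[-0.5, 0, 0, 0, 0, 0, -0.5], [-0.5, 0, 0, 0, 0, 0, -0.5], [-0.5, 0, 0, 0, 0, 0, -0.5], [-0.5, 0, 0, 0, 0, 0, -0.5], [-0.5, 0, 0, 0, 0, 0, -0.5]],
  ],
)

```text
clock: 10.62
tool_pos: [0.5732, -0.3096, 0.0214]
eef_rot: [0.893, -0.451, 0.001, 0.001]
contact_force: [0.9, -0.2, 0.1]
opening: 0.749
```

```bash
python3 -c "
from h import *
info();goal([.5732,-.3094,.021],tdown(-17.6))
"
```

```text
t 10.62 pos [ 0.5732 -0.3096  0.0214] xdir -53.6 z [ 0.001 -0.002 -1.   ] F [ 0.9 -0.2  0.1] M [-0.06 -0.08 -0.02] open 65.9 q [ 0.53  1.04 -0.2   1.6   0.34  0.53 -0.81]
shift [-0.0005 -0.0002  0.0014] turn [ 0.0003 -0.0005 -0.2   ] rows>= 3.4
```

Call:
play_rows(
  deltas=[
    [[-0.5, 0, 0, 0, 0, 0, -0.2], [-0.5, 0, 0, 0, 0, 0, -0.2], [-0.5, 0, 0, 0, 0, 0, -0.2], [-0.5, 0, 0, 0, 0, 0, -0.2], [1, 0, 0, 0, 0, 0, -0.2]],
  ],
  force=15,
)

```text
clock: 11.25
tool_pos: [0.5731, -0.3099, 0.0214]
eef_rot: [0.988, -0.153, 0.001, 0.001]
contact_force: [-0.3, -0.5, 0.5]
opening: 0.661
```

Call:
play_rows(
  deltas=[
    [[1, 0, 0, 0, 0, 0, 0], [1, 0, 0, 0, 0, 0, 0], [1, 0, 0, -0.1, 0, 0, 0], [1, 0, 0, -0.3, 0, 0, 0], [1, 0, 0, -0.43, 0, 0, 0]],
  ],
  force=15,
)

```text
clock: 11.88
tool_pos: [0.5737, -0.3097, 0.1528]
eef_rot: [0.988, -0.154, 0.002, 0.001]
contact_force: [1.1, 0.0, -1.7]
opening: 0.537
```

```bash
python3 -c "
from h import *
info();goal([.5831,.0334,.14],tdown(-17.6))
"
```

```text
t 11.88 pos [ 0.5737 -0.3097  0.1528] xdir -17.7 z [ 0.003 -0.002 -1.   ] F [ 1.1  0.  -1.7] M [ 0.    0.   -0.01] open 47.2 q [ 0.65  0.88 -0.44  1.56  0.47  0.81 -0.29]
shift [-0.3177 -1.0992  0.0401] turn [ 0.0005 -0.0011 -0.0004] rows>= 5.5
```

Call:
play_rows(
  deltas=[
    [[1, -0.05, -0.19, 0, 0, 0, 0], [1, -0.11, -0.39, 0, 0, -0.001, 0], [1, -0.17, -0.59, 0, 0, -0.001, 0], [1, -0.23, -0.79, 0, 0, -0.001, 0], [1, -0.286, -0.99, 0.02, 0, -0.001, 0]],
  ],
)

```text
clock: 12.5
tool_pos: [0.5823, 0.0008, 0.1466]
eef_rot: [0.988, -0.154, 0.001, 0.001]
contact_force: [1.2, 0.6, -1.0]
opening: 0.534
```

```bash
python3 -c "
from h import *
info();goal([.5831,.0336,.09],tdown(-17.6))
"
```

```text
t 12.5 pos [0.5823 0.0008 0.1466] xdir -17.7 z [ 0.001 -0.001 -1.   ] F [ 1.2  0.6 -1. ] M [ 0.04 -0.14 -0.03] open 47.0 q [ 0.13  0.8  -0.36  1.79  0.45  0.63 -0.81]
shift [-0.0311 -0.1052  0.1884] turn [ 0.0004 -0.0004 -0.0007] rows>= 1.0
```

Call:
play_rows(
  deltas=[
    [[1, -0.031, -0.105, 0.05, 0, 0, 0], [1, -0.031, -0.105, 0.15, 0, 0, 0], [1, -0.031, -0.105, 0.188, 0, 0, 0], [1, -0.031, -0.105, 0.188, 0, 0, 0], [1, -0.031, -0.105, 0.188, 0, 0, 0]],
  ],
)

```text
clock: 13.12
tool_pos: [0.5837, 0.0329, 0.0909]
eef_rot: [0.988, -0.155, 0.001, 0.001]
contact_force: [0.7, 0.7, -0.3]
opening: 0.536
```

```bash
python3 -c "
from h import *
im=vision.snapshot('side')[:,:,::-1];cv2.imwrite('pics/side_g.png',im);info()
crop(im.copy(),295,170,60,50,12,'pics/sg.png')
goal([.5831,.0336,.0513],tdown(-17.6))
"
```

```text
t 13.18 pos [0.5839 0.033  0.0911] xdir -17.8 z [ 0.003 -0.001 -1.   ] F [ 0.2 -0.3 -0.4] M [-0.06 -0.02 -0.03] open 46.6 q [ 0.04  0.89 -0.31  1.81  0.49  0.52 -0.9 ]
shift [-0.0035 -0.0013  0.1326] turn [ 0.0001 -0.001  -0.001 ] rows>= 0.6
```

View pics/sg.png

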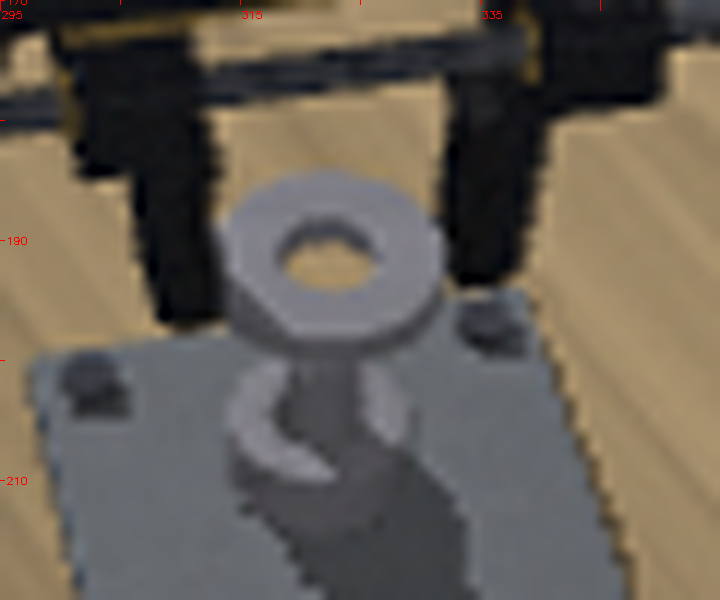

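Call:
play_rows(
  deltas=[
    [[1, -0.0035, -0.001, 0.05, 0, -0.001, -0.001], [1, -0.0035, -0.001, 0.08, 0, -0.001, -0.001], [1, -0.0035, -0.001, 0.1, 0, -0.001, -0.001], [1, -0.0035, -0.001, 0.115, 0, -0.001, -0.001], [1, -0.0035, -0.001, 0.115, 0, -0.001, -0.001]],
  ],
)

```text
clock: 13.8
tool_pos: [0.5828, 0.0336, 0.0561]
eef_rot: [0.988, -0.153, -0.0, 0.0]
contact_force: [-1.0, -0.3, -1.2]
opening: 0.538
```

```bash
python3 -c "
from h import *
im=vision.snapshot('side')[:,:,::-1];cv2.imwrite('pics/side_h.png',im);info()
crop(im.copy(),295,170,60,50,12,'pics/sh.png')
goal([.5831,.0336,.0513],tdown(-17.6))
"
```

```text
t 13.85 pos [0.583  0.0336 0.0564] xdir -17.6 z [-0. -0. -1.] F [ 0.8  0.1 -0.6] M [-0.03 -0.01  0.03] open 47.1 q [ 0.02  0.94 -0.27  1.81  0.52  0.46 -0.92]
shift [ 0.0002 -0.      0.0171] turn [ 0.0002  0.0001 -0.    ] rows>= 0.1
```

View pics/sh.png

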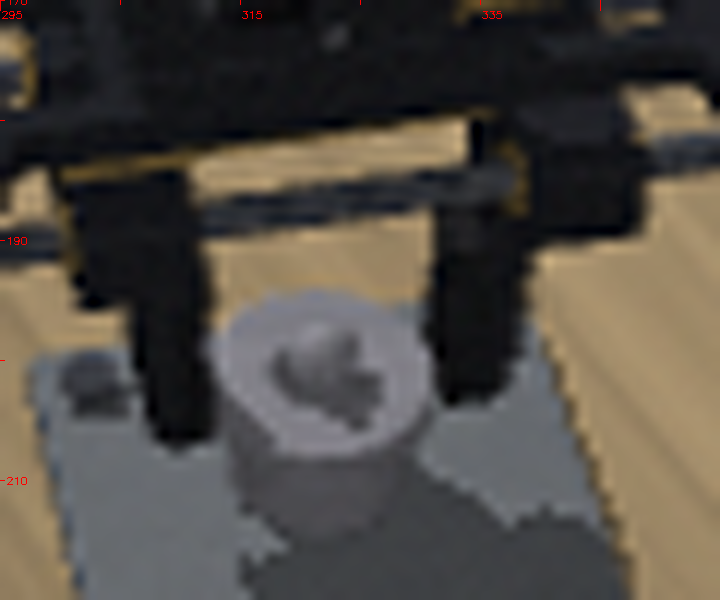

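Call:
play_rows(
  deltas=[
    [[1, 0, 0, 0.008, 0, 0, 0], [1, 0, 0, 0.016, 0, 0, 0], [1, 0, 0, 0.0175, 0, 0, 0], [1, 0, 0, 0.0175, 0, 0, 0]],
  ],
)

```text
clock: 14.35
tool_pos: [0.5831, 0.0336, 0.0514]
eef_rot: [0.988, -0.153, -0.0, 0.0]
contact_force: [-0.0, -0.1, 2.2]
opening: 0.536
```

```bash
python3 -c "
from h import *
info()
"
```

```text
t 14.35 pos [0.5831 0.0336 0.0514] xdir -17.6 z [-0. -0. -1.] F [-0.  -0.1  2.2] M [-0.01 -0.01 -0.04] open 47.2 q [ 0.02  0.95 -0.27  1.82  0.52  0.45 -0.93]
```

Contact (+2 N) at home height. Release and rise.

Call:
play_rows(
  deltas=[
    [[-0.5, 0, 0, 0, 0, 0, 0], [-0.5, 0, 0, 0, 0, 0, 0], [-0.5, 0, 0, 0, 0, 0, 0], [-0.5, 0, 0, -0.15, 0, 0, 0], [-0.5, 0, 0, -0.35, 0, 0, 0]],
  ],
)

```text
clock: 14.98
tool_pos: [0.582, 0.0335, 0.1563]
eef_rot: [0.988, -0.153, -0.002, 0.001]
contact_force: [1.0, 0.7, 0.1]
opening: 0.751
```

Call:
play_rows(
  deltas=[
    [[-0.5, 0, -0.2, -0.1, 0, 0, 0], [-0.5, 0, -0.4, -0.2, 0, 0, 0], [-0.5, 0, -0.4, -0.2, 0, 0, 0]],
  ],
)

```text
clock: 15.35
tool_pos: [0.6196, 0.1548, 0.2188]
eef_rot: [0.989, -0.15, 0.0, -0.003]
contact_force: [0.2, -0.1, 0.0]
opening: 0.75
```

```bash
python3 -c "
from h import *
snap('i');info()
t=cv2.imread('pics/top_i.png');s=cv2.imread('pics/side_i.png')
crop(s,285,180,90,95,6,'pics/si.png');crop(t,300,170,100,75,8,'pics/ti.png')
"
```

```text
t 15.45 pos [0.6185 0.1493 0.2164] xdir -17.5 z [-0.003 -0.    -1.   ] F [ 0.  -0.6 -0.1] M [-0.11 -0.01 -0.  ] open 66.1 q [-0.09  0.77 -0.4   1.56  0.36  0.88 -0.93]
```

View pics/si.png

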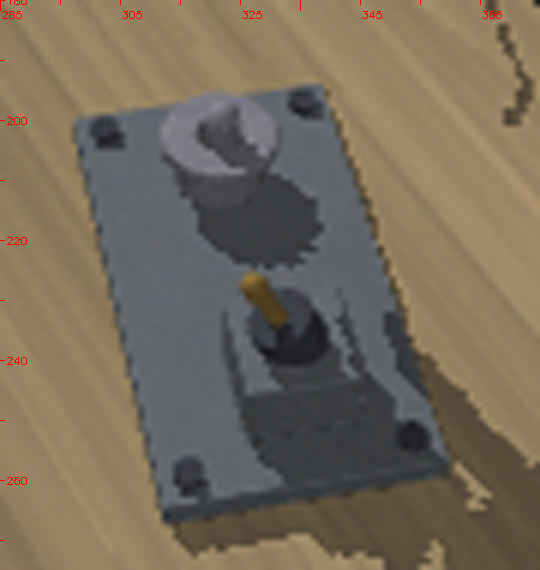

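View pics/ti.png

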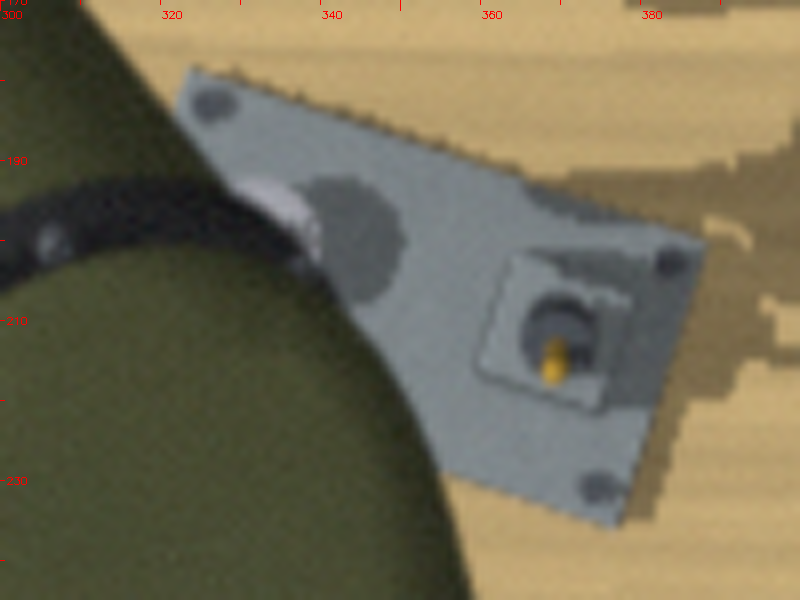

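```bash
python3 -c "
from h import *
print(tri((217.3,103),(176.6,238.9)))
print('orange shoulder',tri((221,122),(185,237.5)))
print('orange foot', tri((225,141),(196,238)))
t=cv2.imread('pics/top0.png');s=cv2.imread('pics/side0.png')
crop(t,205,200,60,55,12,'pics/tg2.png')
goal([.495,.297,.24],tdown(-40))
"
```

```text
(array([0.46966143, 0.42741972, 0.13031806]), array([-0.31866688,  0.0132385 ,  0.09407422, -0.27708403]))
orange shoulder (array([0.4709296 , 0.43248643, 0.06290845]), array([ 0.14159632, -0.00612795, -0.04321862,  0.12525043]))
orange foot (array([ 0.46876593,  0.42532809, -0.00176038]), array([ 0.03991858, -0.00179012, -0.01263353,  0.03608682]))
shift [-0.5406 -0.3459 -0.0778] turn [0.0005 0.0008 0.1252] rows>= 3.1
```

View pics/tg2.png

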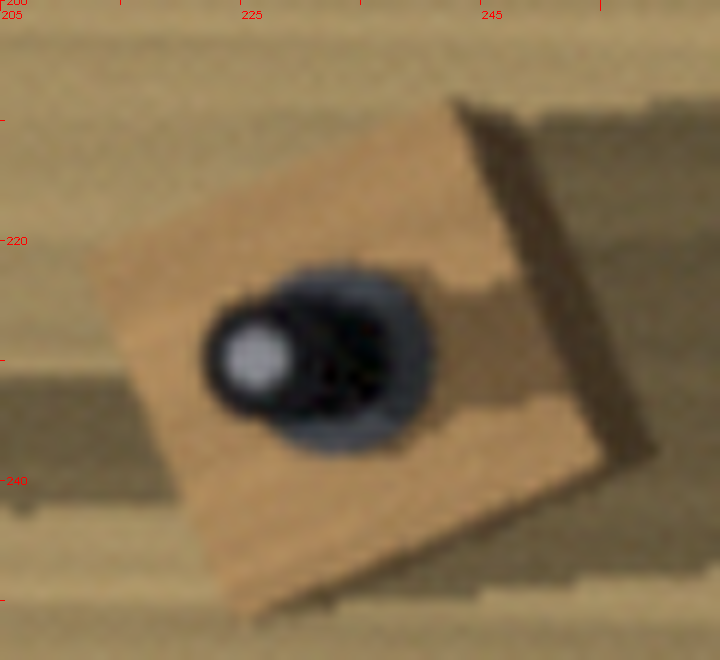

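```bash
python3 -c "
from h import *
goal([.495,.2965,.21],tdown(72.4))
"
```

```text
shift [-0.5398 -0.3445  0.0222] turn [-4.000e-04  9.000e-04 -4.992e-01] rows>= 8.4
```

Call:
play_rows(
  deltas=[
    [[-0.5, -0.11, -0.07, 0.022, 0, 0, -0.499], [-0.5, -0.23, -0.15, 0.022, 0, 0, -0.499], [-0.5, -0.34, -0.22, 0.022, 0, 0, -0.499], [-0.5, -0.45, -0.29, 0.022, 0, 0, -0.499], [-0.5, -0.54, -0.344, 0.022, 0, 0, -0.499]],
  ],
)

```text
clock: 16.08
tool_pos: [0.4938, 0.2948, 0.2089]
eef_rot: [0.95, 0.312, -0.003, 0.001]
contact_force: [0.4, 0.5, -0.1]
opening: 0.751
```

```bash
python3 -c "
from h import *
info();goal([.495,.2965,.19],tdown(72.4))
"
```

```text
t 16.07 pos [0.4938 0.2948 0.2089] xdir 36.4 z [-0.005 -0.003 -1.   ] F [ 0.4  0.5 -0.1] M [-0.01 -0.1   0.03] open 66.1 q [-0.26  0.75 -0.63  1.75  0.57  0.84 -0.52]
shift [ 0.007  -0.0023  0.063 ] turn [-0.0006  0.0018 -0.1999] rows>= 3.4
```

Call:
play_rows(
  deltas=[
    [[-0.5, 0.007, -0.0023, 0.02, 0, 0.002, -0.2], [-0.5, 0.007, -0.0023, 0.04, 0, 0.002, -0.2], [-0.5, 0.007, -0.0023, 0.063, 0, 0.002, -0.2], [-0.5, 0.007, -0.0023, 0.063, 0, 0.002, -0.2], [-0.5, 0.007, -0.0023, 0.063, 0, 0.002, -0.2]],
  ],
)

```text
clock: 16.7
tool_pos: [0.4951, 0.2939, 0.1887]
eef_rot: [0.808, 0.589, -0.002, -0.0]
contact_force: [0.2, -0.5, 0.0]
opening: 0.75
```

```bash
python3 -c "
from h import *
im=vision.snapshot('side')[:,:,::-1];cv2.imwrite('pics/side_j.png',im);info();goal([.495,.2965,.106],tdown(72.4))
crop(im.copy(),190,70,110,100,7,'pics/sj.png')
"
```

```text
t 16.75 pos [0.4952 0.2944 0.1891] xdir 72.2 z [-0.002 -0.001 -1.   ] F [-0.3 -0.9 -0.1] M [ 0.1  -0.12 -0.01] open 66.0 q [-0.18  0.82 -0.78  1.76  0.73  0.88 -0.04]
shift [ 0.0067 -0.002   0.2769] turn [-0.0007  0.0004 -0.001 ] rows>= 1.3
```

View pics/sj.png

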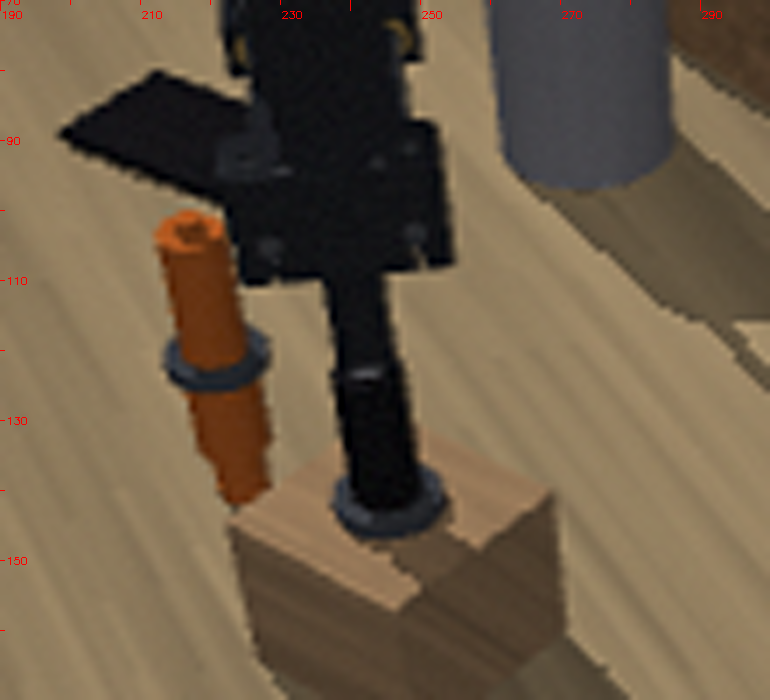

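Call:
play_rows(
  deltas=[
    [[-0.5, 0.0067, -0.002, 0.15, 0, 0, -0.001], [-0.5, 0.0067, -0.002, 0.277, 0, 0, -0.001], [0.9, 0.0067, -0.002, 0.277, 0, 0, -0.001], [0.9, 0.0067, -0.002, 0.277, 0, 0, -0.001], [0.9, 0.0067, -0.002, 0.277, 0, 0, -0.001]],
  ],
  force=6,
)

```text
clock: 17.38
tool_pos: [0.4958, 0.2971, 0.1077]
eef_rot: [0.807, 0.59, 0.0, -0.0]
contact_force: [0.1, -0.4, -0.0]
opening: 0.435
```

Call:
play_rows(
  deltas=[
    [[0.9, 0, 0, 0, 0, 0, 0], [0.9, 0, 0, 0, 0, 0, 0]],
  ],
)

```text
clock: 17.62
tool_pos: [0.4963, 0.2978, 0.1087]
eef_rot: [0.807, 0.59, 0.001, -0.001]
contact_force: [0.4, 1.5, 3.4]
opening: 0.314
```

```bash
python3 -c "
from h import *
info()"
```

```text
t 17.62 pos [0.4963 0.2978 0.1087] xdir 72.4 z [ 0.002  0.003 -1.   ] F [0.4 1.5 3.4] M [ 0.04 -0.11 -0.05] open 27.6 q [-0.24  0.93 -0.69  1.81  0.86  0.73 -0.14]
```

Call:
play_rows(
  deltas=[
    [[0, 0, 0, 0, 0, 0, 0], [0, 0, 0, 0, 0, 0, 0], [0, 0, 0, 0, 0, 0, 0]],
  ],
)

```text
clock: 18.0
tool_pos: [0.4963, 0.2976, 0.1086]
eef_rot: [0.807, 0.59, 0.001, -0.001]
contact_force: [0.8, -0.2, 0.4]
opening: 0.503
```

```bash
python3 -c "
from h import *
info();goal([.4963,.2978,.107],tdown(-17.6))"
```

```text
t 18.0 pos [0.4963 0.2976 0.1086] xdir 72.4 z [ 0.001  0.002 -1.   ] F [ 0.8 -0.2  0.4] M [ 0.03 -0.13  0.  ] open 44.3 q [-0.24  0.93 -0.69  1.81  0.86  0.73 -0.14]
shift [ 0.0005 -0.0002  0.0054] turn [-0.0005 -0.0008  0.4998] rows>= 8.4
```

Call:
play_rows(
  deltas=[
    [[0, 0, 0, 0.004, 0, 0, 0.5], [0, 0, 0, 0.004, 0, 0, 0.5], [0, 0, 0, 0.004, 0, 0, 0.5], [0, 0, 0, 0.004, 0, 0, 0.5], [0, 0, 0, 0.004, 0, 0, 0.5]],
  ],
)

```text
clock: 18.62
tool_pos: [0.4961, 0.2976, 0.1073]
eef_rot: [0.987, 0.159, 0.001, -0.001]
contact_force: [0.8, 0.1, 0.2]
opening: 0.501
```

```bash
python3 -c "
from h import *
info();goal([.4963,.2977,.107],tdown(-17.6))"
```

```text
t 18.62 pos [0.4961 0.2976 0.1073] xdir 18.3 z [ 0.001  0.002 -1.   ] F [0.8 0.1 0.2] M [-0.01 -0.1  -0.06] open 44.0 q [-0.36  0.87 -0.45  1.82  0.64  0.6  -0.89]
shift [ 0.0007 -0.      0.0009] turn [-0.0007 -0.0004  0.1995] rows>= 3.4
```

Call:
play_rows(
  deltas=[
    [[0, 0.001, 0, 0.001, -0.001, 0, 0.2], [0, 0.001, 0, 0.001, -0.001, 0, 0.2], [0, 0.001, 0, 0.001, -0.001, 0, 0.2], [0, 0.001, 0, 0.001, -0.001, 0, 0.2], [1, 0.001, 0, 0.001, -0.001, 0, 0.2]],
  ],
  force=10,
)

```text
clock: 19.25
tool_pos: [0.4962, 0.2978, 0.1069]
eef_rot: [0.988, -0.153, 0.001, 0.0]
contact_force: [-0.0, 0.3, 0.3]
opening: 0.408
```

Call:
play_rows(
  deltas=[
    [[1, 0, 0, 0, 0, 0, 0], [1, 0, 0, 0, 0, 0, 0], [1, 0, 0, 0, 0, 0, 0]],
  ],
  force=45,
)

```text
clock: 19.62
tool_pos: [0.4957, 0.298, 0.1068]
eef_rot: [0.988, -0.153, 0.0, 0.0]
contact_force: [-2.0, -0.0, 0.9]
opening: 0.304
```

```bash
python3 -c "
from h import *
info();im=vision.snapshot('side')[:,:,::-1];cv2.imwrite('pics/side_k.png',im);
crop(im.copy(),190,70,110,100,7,'pics/sk.png')"
```

```text
t 19.62 pos [0.4957 0.298  0.1068] xdir -17.6 z [ 0.    -0.001 -1.   ] F [-2.  -0.   0.9] M [0.05 0.31 0.02] open 26.8 q [-0.45  0.85 -0.29  1.82  0.44  0.53 -1.34]
```

View pics/sk.png

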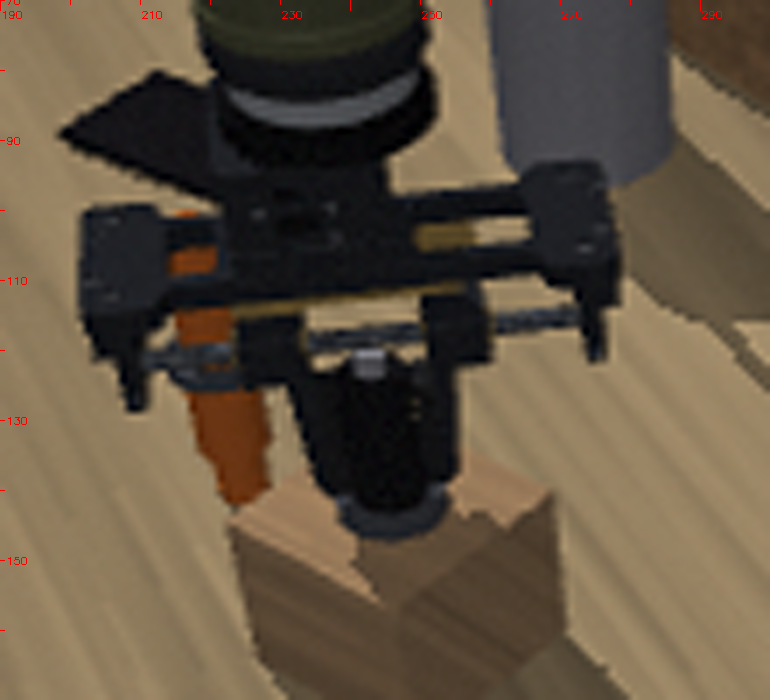

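Call:
play_rows(
  deltas=[
    [[1, 0, 0, -0.08, 0, 0, 0], [1, 0, 0, -0.18, 0, 0, 0], [1, 0, 0, -0.28, 0, 0, 0], [1, 0, 0, -0.35, 0, 0, 0], [1, 0, 0, -0.4, 0, 0, 0]],
  ],
)

```text
clock: 20.3
tool_pos: [0.4959, 0.2976, 0.2274]
eef_rot: [0.988, -0.153, 0.0, 0.001]
contact_force: [0.1, 0.5, -3.3]
opening: 0.304
```

```bash
python3 -c "
from h import *
info();im=vision.snapshot('side')[:,:,::-1];info();cv2.imwrite('pics/side_l.png',im);
crop(im.copy(),190,40,130,130,6,'pics/sl.png')"
```

```text
t 20.3 pos [0.4959 0.2976 0.2274] xdir -17.6 z [ 0.001 -0.001 -1.   ] F [ 0.1  0.5 -3.3] M [ 0.05 -0.05 -0.  ] open 26.7 q [-0.4   0.68 -0.39  1.74  0.34  0.79 -1.25]
t 20.35 pos [0.4966 0.2983 0.229 ] xdir -17.6 z [ 0.003  0.    -1.   ] F [-0.  -0.3 -1.4] M [-0.02 -0.05  0.06] open 26.8 q [-0.4   0.68 -0.39  1.73  0.34  0.79 -1.25]
```

View pics/sl.png

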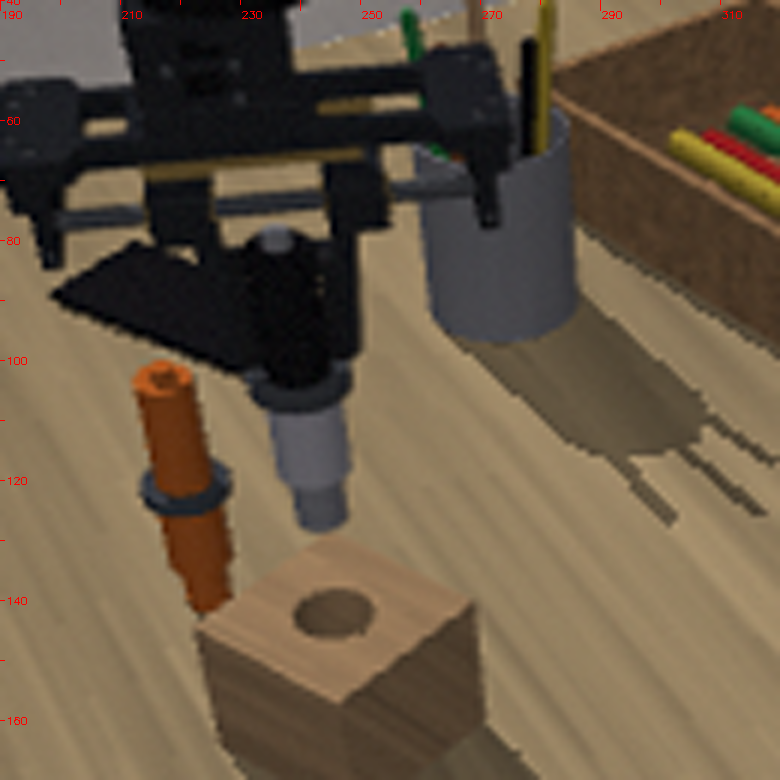

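```bash
python3 - <<'E'
from h import *
t=cv2.imread('pics/top0.png');s=cv2.imread('pics/side0.png')
crop(t,355,195,30,30,24,'pics/tn.png');crop(s,315,215,30,30,24,'pics/sn.png')
E
```

```text
(no output)
```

View pics/tn.png

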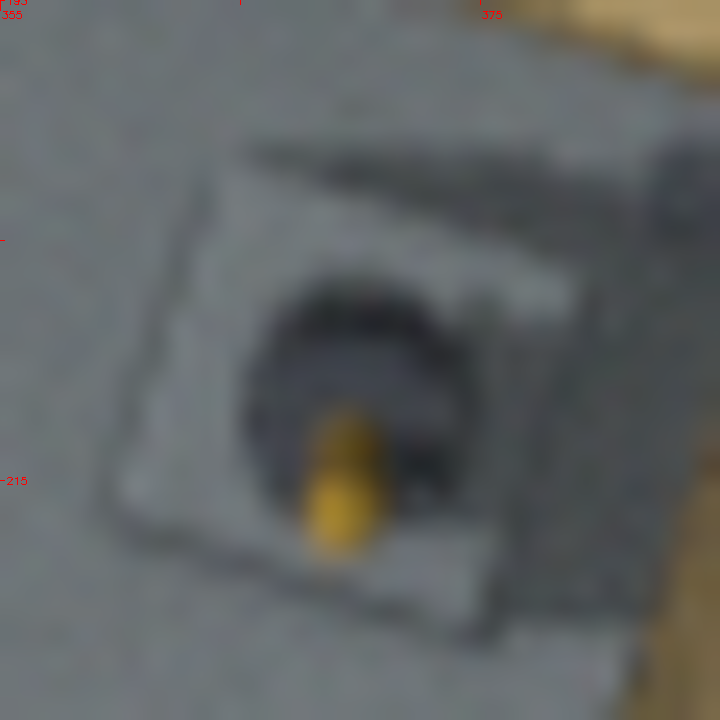

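View pics/sn.png

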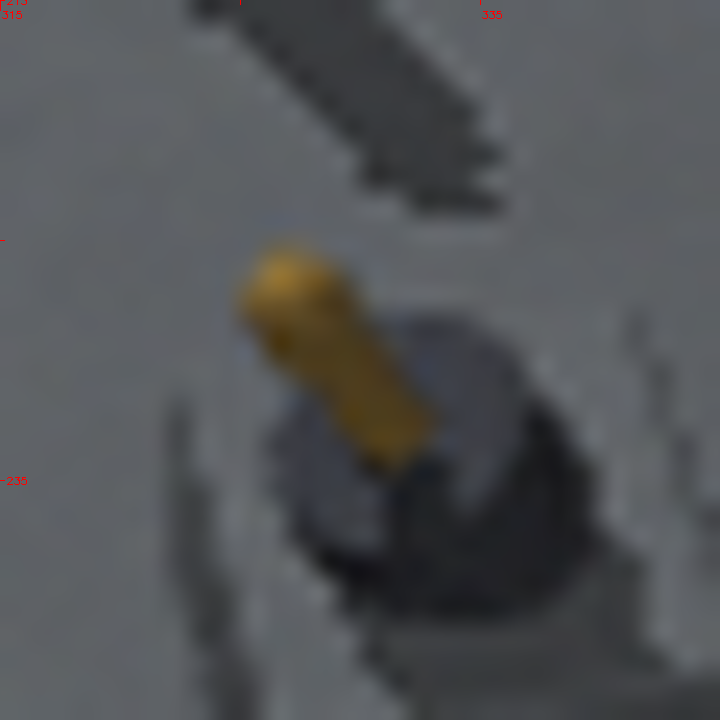

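```bash
python3 - <<'E'
from h import *
yaw=-.308
bx=np.array([np.cos(yaw),np.sin(yaw),0]);n=-np.sin(np.radians(25))*bx+[0,0,np.cos(np.radians(25))]
p,e=tri((327.4,227.5),(369.3,216.2));print("centre",p,e,"tip",p+.005*n, n)
# with arm-based correction of top camera (-1.2 mm y) 
o,d=ray("top",(369.3,216.2));o2,d2=ray("side",(327.4,227.5))
for z in (.07,.075,.08,.085): print(z,atz("top",(369.3,216.2),z)[:2]-[0,.0012],atz("side",(327.4,227.5),z)[:2])
# axis pass check: boss base point
for by,off in (((.568,-.0204),0),):
    P=np.array([.568,-.0204,0])+R.from_euler('z',yaw).apply([.004,-.055,0]);print("boss axis xy",P)
    for z in (.075,.08,.085): print("boss z from axis if tip z",z,"->",z-np.dot((P-p-.005*n)[:2],-n[:2])/np.dot(n[:2],n[:2])*n[2])
print(proj("side",p+np.outer([.005,0,-.023,-.035],n)),proj("top",p+np.outer([.005,0,-.023,-.035],n)))
E
```

```text
centre [ 0.53915821 -0.06831503  0.07713213] [-0.15787558  0.01465267  0.09044162 -0.17562857] tip [ 0.53714456 -0.06767444  0.08166367] [-0.4027306   0.12811815  0.90630779]
0.07 [ 0.53898754 -0.07009844] [ 0.54253981 -0.06369817]
0.075 [ 0.5387709  -0.06952194] [ 0.54039402 -0.06702601]
0.08 [ 0.53855425 -0.06894544] [ 0.53824824 -0.07035384]
0.085 [ 0.53833761 -0.06836894] [ 0.53610245 -0.07368167]
boss axis xy [ 0.55513833 -0.07402441  0.        ]
boss z from axis if tip z 0.075 -> 0.034099891319164716
boss z from axis if tip z 0.08 -> 0.03909989131916472
boss z from axis if tip z 0.085 -> 0.044099891319164725
[[326.35626296 226.35754426]
 [327.24212442 227.51465267]
 [331.21467098 232.70357582]
 [333.22288343 235.32669425]] [[369.33910355 216.69780042]
 [369.39044162 216.02437143]
 [369.6205043  213.0065153 ]
 [369.73670854 211.48220174]]
```

```bash
cat >> h.py <<'E'
YAW=-.308
bx=np.array([np.cos(YAW),np.sin(YAW),0]);ez=np.array([0,0,1.])
n=-np.sin(np.radians(25))*bx+np.cos(np.radians(25))*ez
xt=np.cos(np.radians(25))*bx+np.sin(np.radians(25))*ez
RT=R.from_matrix(np.c_[xt,np.cross(-n,xt),-n])
TIP=np.array([.5368,-.0684,.0822])
E
python3 - <<'E'
from h import *
info();goal(TIP+n*.140,RT)
E
```

```text
t 20.35 pos [0.4966 0.2983 0.229 ] xdir -17.6 z [ 0.003  0.    -1.   ] F [-0.  -0.3 -1.4] M [-0.02 -0.05  0.06] open 26.8 q [-0.4   0.68 -0.39  1.73  0.34  0.79 -1.25]
shift [0.3003 1.1242 0.0658] turn [-4.000e-04  1.381e-01  1.000e-04] rows>= 5.6
```

Call:
play_rows(
  deltas=[
    [[1, 0.06, 0.19, 0, 0, 0.03, 0], [1, 0.11, 0.38, 0, 0, 0.06, 0], [1, 0.16, 0.57, 0, 0, 0.09, 0], [1, 0.21, 0.76, 0.02, 0, 0.12, 0], [1, 0.26, 0.94, 0.03, 0, 0.138, 0]],
  ],
  force=50,
)

```text
clock: 20.98
tool_pos: [0.4935, 0.0621, 0.223]
eef_rot: [0.97, -0.154, 0.182, 0.045]
contact_force: [0.3, -0.6, -3.4]
opening: 0.304
```

```bash
python3 -c "
from h import *
info();goal(TIP+n*.130,RT)"
```

```text
t 20.98 pos [0.4935 0.0621 0.223 ] xdir -17.7 z [ 0.339 -0.142 -0.93 ] F [ 0.3 -0.6 -3.4] M [ 0.18  0.49 -0.  ] open 26.8 q [-0.42  0.53  0.06  2.27  1.3   0.24 -1.95]
shift [0.0524 0.3672 0.1152] turn [0.0105 0.0195 0.0002] rows>= 1.9
```

Call:
play_rows(
  deltas=[
    [[1, 0.02, 0.15, 0.02, 0, 0.005, 0], [1, 0.04, 0.3, 0.04, 0.005, 0.01, 0], [1, 0.052, 0.367, 0.06, 0.01, 0.02, 0], [1, 0.052, 0.367, 0.06, 0.01, 0.02, 0]],
  ],
)

```text
clock: 21.48
tool_pos: [0.4765, -0.0534, 0.2143]
eef_rot: [0.964, -0.153, 0.213, 0.035]
contact_force: [0.6, 0.8, -3.5]
opening: 0.31
```

```bash
python3 -c "
from h import *
info();goal(TIP+n*.130,RT)"
```

```text
t 21.48 pos [ 0.4765 -0.0534  0.2143] xdir -18.0 z [ 0.4   -0.133 -0.907] F [ 0.6  0.8 -3.5] M [0.17 0.59 0.01] open 27.2 q [ 0.05  0.54 -0.23  2.41  2.16  0.36 -2.56]
shift [ 0.0013 -0.0137  0.0529] turn [ 0.0017  0.0005 -0.0016] rows>= 0.3
```

```bash
echo "RT=RT*R.from_euler('z',-45,degrees=True)" >> h.py; python3 -c "
from h import *
info();goal(TIP+n*.130,RT)"
```

```text
t 21.48 pos [ 0.4765 -0.0534  0.2143] xdir -18.0 z [ 0.4   -0.133 -0.907] F [ 0.6  0.8 -3.5] M [0.17 0.59 0.01] open 27.2 q [ 0.05  0.54 -0.23  2.41  2.16  0.36 -2.56]
shift [ 0.0013 -0.0137  0.0529] turn [ 0.0014  0.0012 -0.2516] rows>= 4.2
```

Call:
play_rows(
  deltas=[
    [[1, 0.001, -0.013, 0.053, 0, 0, -0.25], [1, 0.001, -0.013, 0.053, 0, 0, -0.25], [1, 0.001, -0.013, 0.053, 0.001, 0.001, -0.25], [1, 0.001, -0.013, 0.053, 0.001, 0.001, -0.25], [1, 0.001, -0.013, 0.053, 0.001, 0.001, -0.25]],
  ],
)

```text
clock: 22.1
tool_pos: [0.4838, -0.0517, 0.1994]
eef_rot: [0.949, 0.229, 0.184, 0.112]
contact_force: [-0.5, -0.1, -1.8]
opening: 0.307
```

```bash
python3 -c "
from h import *
info();snap('m');info();goal(TIP+n*.115,RT)
t=cv2.imread('pics/top_m.png');s=cv2.imread('pics/side_m.png')
crop(s,270,140,100,125,6,'pics/sm.png');crop(t,300,150,120,100,6,'pics/tm.png')
"
```

```text
t 22.1 pos [ 0.4838 -0.0517  0.1994] xdir 29.9 z [ 0.401 -0.129 -0.907] F [-0.5 -0.1 -1.8] M [ 0.22  0.56 -0.02] open 27.0 q [-0.05  0.58 -0.06  2.42  2.45  0.32 -2.06]
t 22.2 pos [ 0.4841 -0.0518  0.1996] xdir 29.7 z [ 0.401 -0.129 -0.907] F [-0.7 -0.2 -2.8] M [0.23 0.52 0.02] open 27.0 q [-0.05  0.58 -0.07  2.42  2.45  0.32 -2.06]
shift [0.0016 0.0009 0.0493] turn [ 0.      0.0006 -0.0022] rows>= 0.2
```

View pics/sm.png

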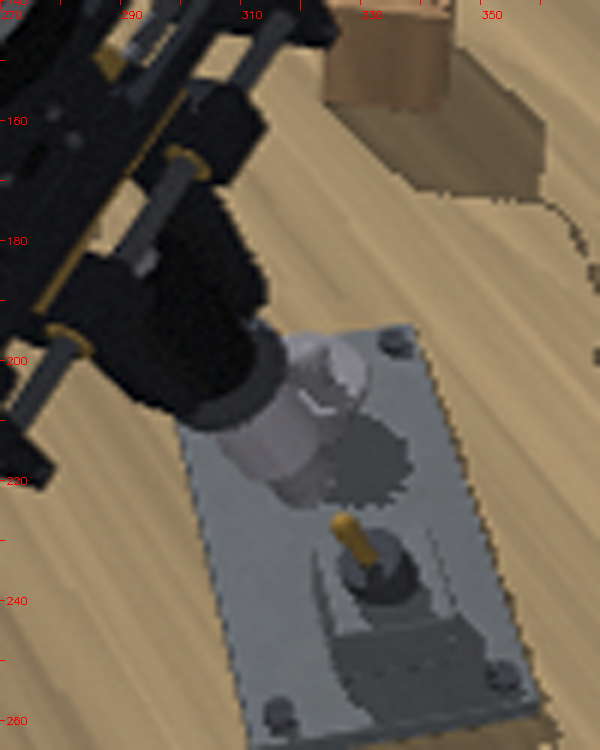

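View pics/tm.png

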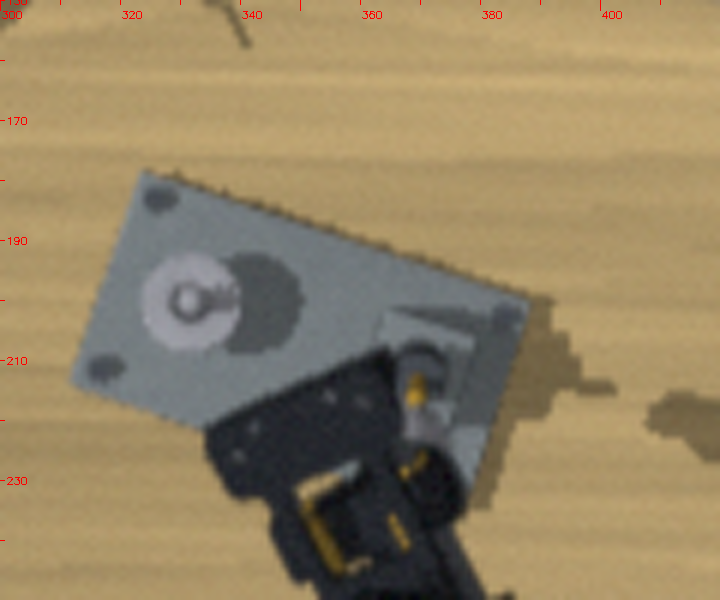

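```bash
python3 -c "
from h import *
t=cv2.imread('pics/top_m.png');s=cv2.imread('pics/side_m.png')
st=get_state();z=R.from_quat(st['eef_rot']).as_matrix()[:,2]
P=st['tool_pos']+np.outer([.027,.0348,.0748,.1008],z)
print(np.round(P,4));print(proj('side',P));print(proj('top',P));print(proj('side',TIP),proj('top',TIP))
crop(s,300,190,48,50,15,'pics/sm2.png');crop(t,355,195,40,40,18,'pics/tm2.png')
"
```

```text
[[ 0.4949 -0.0552  0.1751]
 [ 0.498  -0.0562  0.1681]
 [ 0.5141 -0.0614  0.1318]
 [ 0.5245 -0.0648  0.1082]]
[[305.93596331 200.25605785]
 [307.61706325 202.4572542 ]
 [315.83826597 213.22192134]
 [320.84827299 219.78191747]]
[[368.47667387 232.46654035]
 [368.57478003 231.18308548]
 [369.05387741 224.91538632]
 [369.34528871 221.10305426]]
[[326.39583496 226.49428568]] [[369.63052543 216.8232794 ]]
```

View pics/sm2.png

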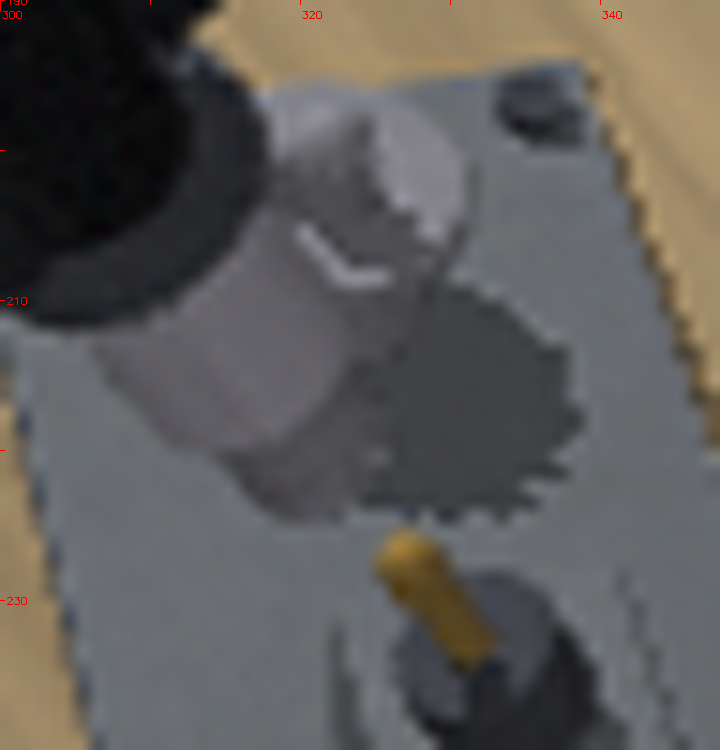

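View pics/tm2.png

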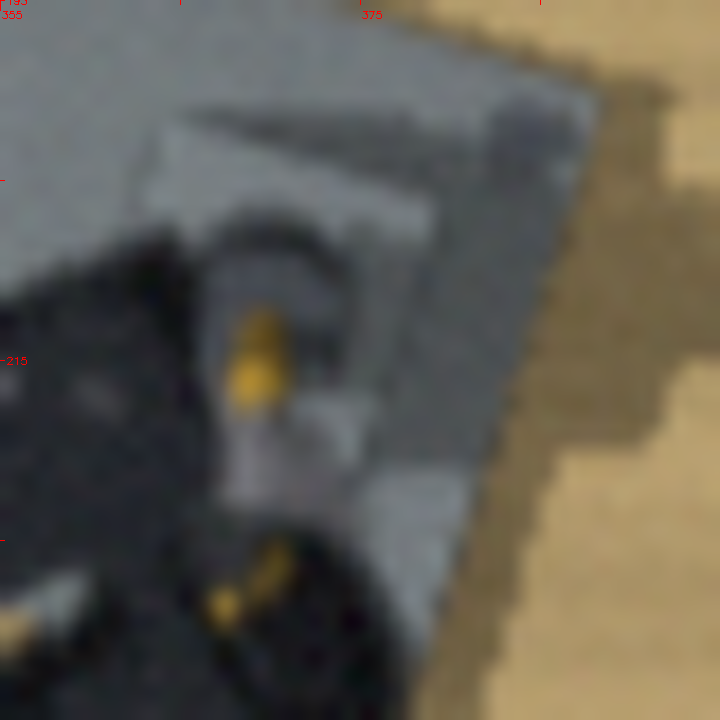

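Call:
play_rows(
  deltas=[
    [[1, 0.001, 0.001, 0.03, 0, 0, -0.002], [1, 0.0015, 0.001, 0.06, 0, 0.0005, -0.002], [1, 0.0015, 0.001, 0.08, 0, 0.0005, -0.002], [1, 0.0015, 0.001, 0.08, 0, 0.0005, -0.002]],
  ],
  force=60,
)

```text
clock: 22.7
tool_pos: [0.4941, -0.0551, 0.1774]
eef_rot: [0.949, 0.23, 0.184, 0.112]
contact_force: [0.3, 0.0, -3.0]
opening: 0.309
```

```bash
python3 -c "
from h import *
info();snap('n');info();goal(TIP+n*.096,RT)
t=cv2.imread('pics/top_n.png');s=cv2.imread('pics/side_n.png')
crop(s,300,190,48,50,15,'pics/sn2.png');crop(t,355,195,40,40,18,'pics/tn2.png')
"
```

```text
t 22.7 pos [ 0.4941 -0.0551  0.1774] xdir 30.1 z [ 0.402 -0.128 -0.907] F [ 0.3  0.  -3. ] M [0.26 0.49 0.02] open 27.2 q [-0.01  0.64 -0.11  2.41  2.49  0.38 -2.08]
t 22.8 pos [ 0.494  -0.055   0.1779] xdir 30.1 z [ 0.402 -0.128 -0.907] F [-1.8 -0.3 -3.4] M [ 0.22  0.53 -0.03] open 26.9 q [-0.01  0.64 -0.11  2.41  2.48  0.38 -2.08]
shift [0.0008 0.     0.0323] turn [-0.      0.0002 -0.0003] rows>= 0.2
```

View pics/sn2.png

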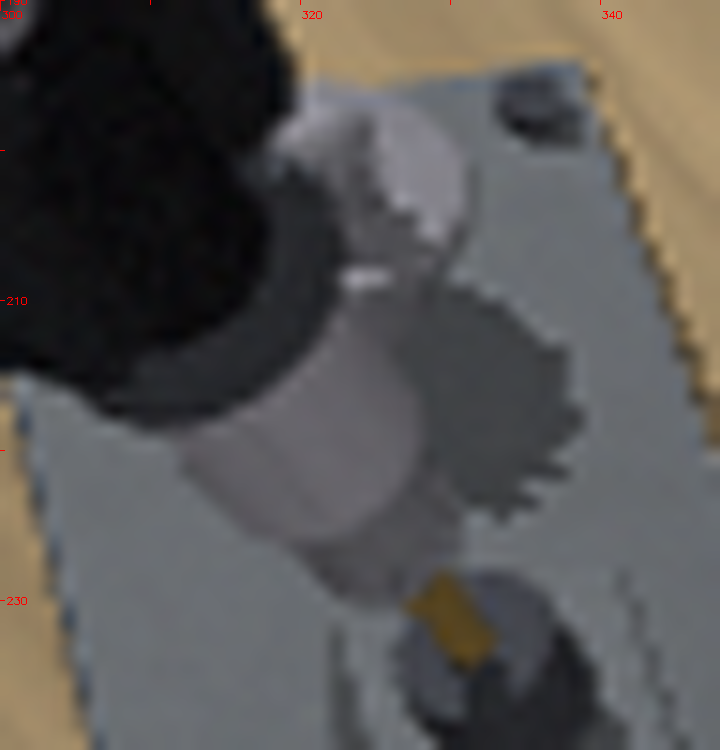

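View pics/tn2.png

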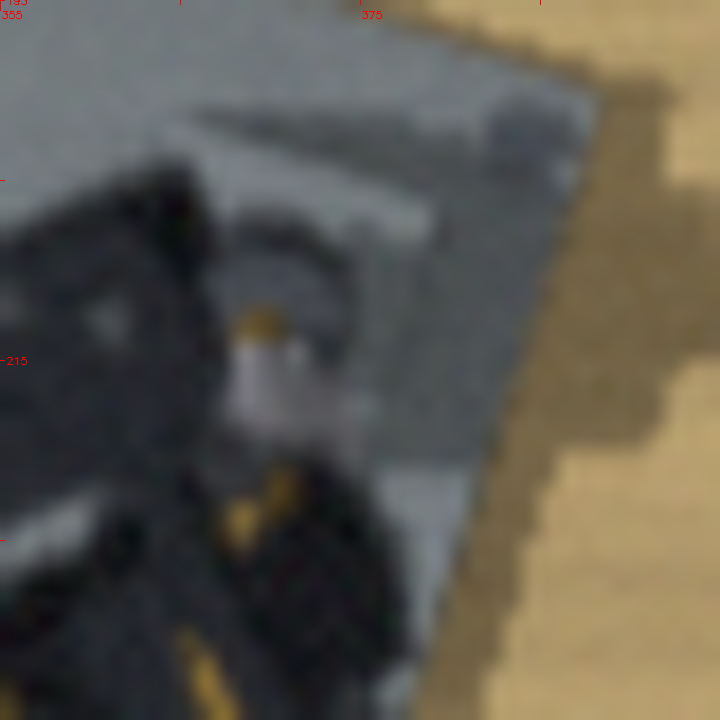

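Call:
play_rows(
  deltas=[
    [[1, 0.001, 0, 0.015, 0, 0, 0], [1, 0.001, 0, 0.03, 0, 0, 0], [1, 0.001, 0, 0.038, 0, 0, 0], [1, 0.001, 0, 0.038, 0, 0, 0]],
  ],
)

```text
clock: 23.3
tool_pos: [0.4989, -0.0563, 0.1674]
eef_rot: [0.949, 0.23, 0.185, 0.112]
contact_force: [0.2, 0.3, -2.8]
opening: 0.303
```

```bash
cat >> h.py <<'E'
def prog():
    st=get_state();Rc=R.from_quat(st["eef_rot"]).as_matrix();d=st["tool_pos"]-TIP;a=d@n;lat=d-a*n
    F=st["contact_force"]-np.array([-.3,0,-3.]);print("axial mm",round(a*1000,1),"lateral mm",np.round(lat*1000,1),"F along n",round(F@n,1),"F lat",np.round(F-(F@n)*n,1))
E
python3 -c "
from h import *
info();prog();goal(TIP+n*.088,RT)"
```

```text
t 23.3 pos [ 0.4989 -0.0563  0.1674] xdir 30.1 z [ 0.402 -0.128 -0.907] F [ 0.2  0.3 -2.8] M [0.17 0.57 0.02] open 26.6 q [ 0.    0.66 -0.12  2.4   2.5   0.4  -2.09]
axial mm 94.1 lateral mm [-0.  0. -0.] F along n -0.0 F lat [0.5 0.3 0.2]
shift [0.0001 0.0002 0.0203] turn [-0.0001  0.0003 -0.0003] rows>= 0.1
```

Call:
play_rows(
  deltas=[
    [[1, 0, 0, 0.007, 0, 0, 0], [1, 0, 0, 0.014, 0, 0, 0], [1, 0, 0, 0.02, 0, 0, 0], [1, 0, 0, 0.02, 0, 0, 0]],
  ],
)

```text
clock: 23.8
tool_pos: [0.5012, -0.0571, 0.1621]
eef_rot: [0.949, 0.23, 0.185, 0.112]
contact_force: [-1.3, 0.6, -0.0]
opening: 0.302
```

```bash
python3 -c "
from h import *
info();prog();goal(TIP+n*.083,RT)"
```

```text
t 23.8 pos [ 0.5012 -0.0571  0.1621] xdir 30.1 z [ 0.402 -0.128 -0.907] F [-1.3  0.6 -0. ] M [ 0.17  0.49 -0.01] open 26.6 q [ 0.01  0.68 -0.13  2.4   2.5   0.42 -2.1 ]
axial mm 88.2 lateral mm [-0.1  0.  -0. ] F along n 3.2 F lat [0.3 0.1 0.1]
shift [0.0002 0.0002 0.0174] turn [-0.0001  0.0002 -0.0003] rows>= 0.1
```

Call:
play_rows(
  deltas=[
    [[1, 0, 0, 0.005, 0, 0, 0], [1, 0, 0, 0.01, 0, 0, 0], [1, 0, 0, 0.015, 0, 0, 0], [1, 0, 0, 0.02, 0, 0, 0], [1, 0, 0, 0.024, 0, 0, 0]],
  ],
)

```text
clock: 24.42
tool_pos: [0.5042, -0.058, 0.1554]
eef_rot: [0.949, 0.23, 0.185, 0.112]
contact_force: [-1.9, 0.6, 1.4]
opening: 0.304
```

```bash
python3 -c "
from h import *
info();prog()"
```

```text
t 24.43 pos [ 0.5042 -0.058   0.1554] xdir 30.1 z [ 0.402 -0.128 -0.907] F [-1.9  0.6  1.4] M [ 0.19  0.47 -0.05] open 26.7 q [ 0.02  0.7  -0.14  2.39  2.51  0.43 -2.1 ]
axial mm 80.8 lateral mm [-0.  0. -0.] F along n 4.7 F lat [0.3 0.  0.1]
```

Call:
play_rows(
  deltas=[
    [[1, 0, 0, 0.0015, 0, 0, 0], [1, 0, 0, 0.003, 0, 0, 0], [1, 0, 0, 0.004, 0, 0, 0], [1, 0, 0, 0.004, 0, 0, 0]],
  ],
)

```text
clock: 24.92
tool_pos: [0.5046, -0.0581, 0.1546]
eef_rot: [0.949, 0.23, 0.185, 0.112]
contact_force: [-3.4, 1.1, 5.8]
opening: 0.302
```

```bash
python3 -c "
from h import *
info();prog()"
```

```text
t 24.93 pos [ 0.5046 -0.0581  0.1546] xdir 30.1 z [ 0.402 -0.128 -0.906] F [-3.4  1.1  5.8] M [ 0.14  0.4  -0.  ] open 26.6 q [ 0.02  0.7  -0.14  2.39  2.51  0.43 -2.1 ]
axial mm 79.9 lateral mm [-0.  0. -0.] F along n 9.4 F lat [ 0.7 -0.1  0.3]
```

Call:
play_rows(
  deltas=[
    [[1, 0, 0, 0.001, 0, 0, 0], [1, 0, 0, 0.002, 0, 0, 0], [1, 0, 0, 0.002, 0, 0, 0], [1, 0, 0, 0.002, 0, 0, 0]],
  ],
)

```text
clock: 25.42
tool_pos: [0.5045, -0.0581, 0.1544]
eef_rot: [0.949, 0.231, 0.185, 0.112]
contact_force: [-3.9, 0.7, 7.6]
opening: 0.301
```

```bash
python3 -c "
from h import *
info();prog();snap('o');prog()
t=cv2.imread('pics/top_o.png');s=cv2.imread('pics/side_o.png')
crop(s,270,160,100,110,7,'pics/so.png');crop(t,300,165,110,80,7,'pics/to.png')"
```

```text
t 25.43 pos [ 0.5045 -0.0581  0.1544] xdir 30.1 z [ 0.403 -0.128 -0.906] F [-3.9  0.7  7.6] M [ 0.18  0.44 -0.04] open 26.5 q [ 0.02  0.7  -0.14  2.39  2.51  0.43 -2.1 ]
axial mm 79.8 lateral mm [-0.1  0.  -0.1] F along n 11.2 F lat [ 0.9 -0.7  0.5]
axial mm 79.8 lateral mm [-0.1  0.  -0.1] F along n 10.9 F lat [ 0.4 -0.7  0.3]
```

View pics/so.png

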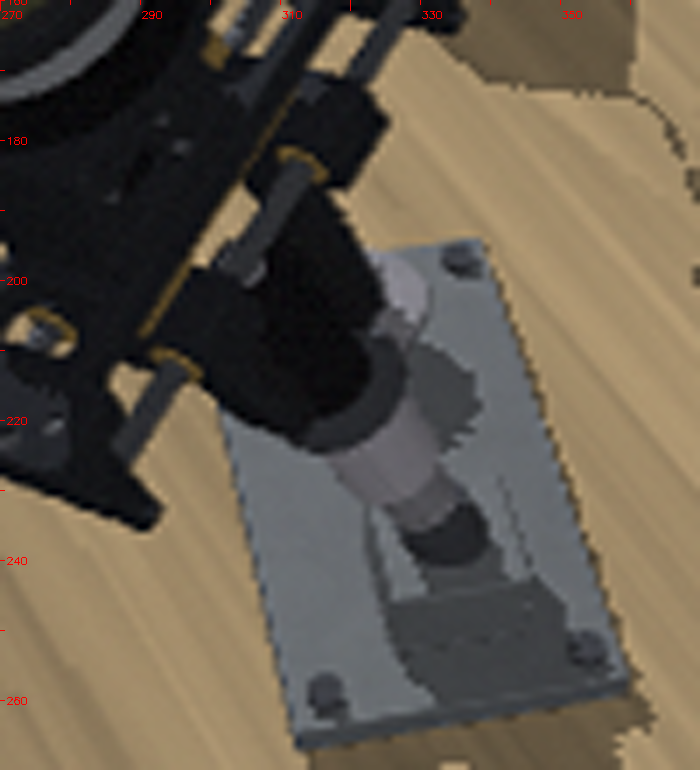

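View pics/to.png

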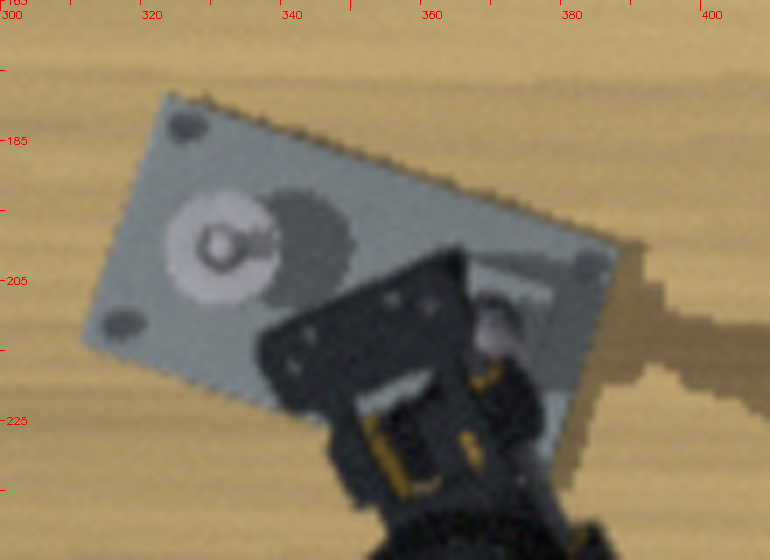

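```bash
python3 -c "
from h import *
prog();print(r.finish_job());prog();info()"
```

```text
axial mm 79.8 lateral mm [-0.1  0.  -0.1] F along n 10.9 F lat [ 0.4 -0.7  0.3]
the job is handed in; nothing more can be done
None
the job is handed in; nothing more can be done
```

The job is handed in, with the gun still pressed on the nipple at about 25.5 s of the 67 s allowed. I could not confirm the second after handing in, because no reading was available then.

- **Collar and washer:** I put the collar on the pin first, then the farthest of the three washers, and let go of each. The washer's home height was confirmed by about 2 N of contact. The final pictures show the stack centred, with the pin standing out above it.
- **Gun:** I took it from its stand by the grip and pressed it along the nipple's 25° axis. Floor contact came at 88 mm from tool point to tip, where I expected 89 mm.
- **Snap:** The tool then moved about 8.4 mm further. The force was about 3 N at first touch, about 5 N at 7.4 mm and a steady 11 N at the end, almost all along the axis. That fits the nipple being snapped down by about 8.2 mm, but I worked this out from travel and force, because the nose hides the nipple in both views.
- **No slip in the grip:** The gun's movement in the pictures matched the arm's travel, about 8.0 pixels against 7.7 expected.
- **Other things:** I did not touch the awl, the pliers, the wire block or the orange look-alike.
- **Checks that disagreed:** The two cameras and the arm differed by about 1 to 2 mm, so I used the arm's own contact positions to correct the targets. The washer read 47 mm between the jaws instead of 48, possibly because its rim is faceted.

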